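# Pack the inhaler set into its cleaning caddy

### The job

Pack the inhaler set from the mat into the dark steel cleaning caddy, each part in its own well: the mouthpiece with the flat bill lying lengthwise in the long trough, the short wide cup upright in the round well, the filter flat in the square well with its spigot up, and the collar ring over the post. Leave the straight connector (a tube at both ends, no bill) and the tall narrow beaker standing where they are on the mat.

Things in the scene. Friction and masses are not known exactly. Their poses are not given: they have to be found in the camera images.
- mouthpiece_mid (a point): Mouthpiece, white plastic, 64 mm long, lying flat. In the middle a square grip block 22 mm long, 26 mm wide, 26 mm high; a round tube of 20 mm diameter at the -x end; a flat bill, 36 mm wide and 11 mm thick, at the +x end. About 40 g. Point: the centre of the grip block, 13 mm above its underside; x along its length towards the bill, z up. On the mat at the start.
- connector_mid (a point): Straight connector, a look-alike of the mouthpiece that stays on the mat: the same grip block (22 x 26 x 26 mm) with the same round 20 mm tube at both ends, 64 mm long, no bill. Point: the centre of the block, 13 mm above its underside; x along its length, z up. The six things on the mat lie at least 85 mm apart between centres along world x and 105 mm along world y.
- cup_mid (a point): Short wide medicine cup, pale plastic, open at the top: 50 mm outside diameter, 44 mm high, straight 3 mm wall, standing upright. About 60 g. Point: on its axis half-way up (22 mm above its underside); z up. Stands loose on the thin grey-green mat (2 mm thick) at the start.
- beaker_mid (a point): Tall narrow beaker, a look-alike of the cup that stays on the mat: same pale plastic, open at the top, 40 mm outside diameter, 68 mm high. Point: on its axis half-way up (34 mm above its underside); z up.
- filter_mid (a point): Filter, white plastic: a round disc 50 mm in diameter and 20 mm high with a round spigot, 22 mm in diameter and 24 mm long, standing up from its centre; 44 mm high in all. About 60 g. Grip it by the spigot. Point: on its axis, 22 mm above its underside (2 mm above the disc's top face); z up along the spigot. Lies loose on the thin grey-green mat (2 mm thick) at the start.
- collar_mid (a point): Collar ring, white plastic, lying flat: 48 mm outside diameter, 32 mm hole, 22 mm high. About 40 g. Point: its centre, 11 mm above its underside; z along its axis, up. Lies loose on the thin grey-green mat (2 mm thick) at the start.
- trough: Long trough, grey plastic: inside 84 mm along x and 50 mm along y, 3 mm walls whose tops are 16 mm above the table, inner floor about 7 mm above the table. Place of the mouthpiece, lying along x, either way round. Fixed in the dark steel caddy. Origin: centre of its underside, 4 mm above the table; x, y along the caddy's sides, z up.
- round_well: Round well, grey plastic: inside diameter 70 mm, 3 mm wall whose top is 16 mm above the table, inner floor 8 mm above the table. Place of the cup. Fixed, like the other wells, in the square dark steel caddy (196 mm, rim 16 mm above the table), two by two at 92 mm pitch in any arrangement. Origin: centre of its underside, 4 mm above the table; x, y along the caddy's sides, z up.
- square_well: Square well, grey plastic: inside 70 x 70 mm, 3 mm walls whose tops are 16 mm above the table, inner floor about 7 mm above the table. Place of the filter. Fixed in the dark steel caddy. Origin: centre of its underside, 4 mm above the table; x, y along the caddy's sides, z up.
- post_well: Post: a bare grey plate 72 x 72 mm without walls, its top 8 mm above the table, with an upright dark steel post at its centre, 14 mm in diameter, its tapered top 36 mm above the table. Place of the collar, over the post and flat on the plate. Fixed in the dark steel caddy. Origin: centre of its underside, 4 mm above the table; x, y along the caddy's sides, z up.
There are look-alikes about, which are no part of the job. Leave any brown look-alike of the trough alone.

How it is judged (in metres and radians):
At the end, for the whole second after the job is handed in: Released and at rest, upright or flat on the well floors: mouthpiece centre within 15 mm of the trough's and lengthwise within 0.4 rad, cup 13 mm, filter 16 mm (spigot up), collar 12 mm (over post), tilts under 0.15 rad; connector and beaker upright, within 20 mm of their starts (horizontal distance between mouthpiece_mid and trough below 0.015 m and height (world z) of mouthpiece_mid below 0.027 m and angle between each of mouthpiece_mid, cup_mid, filter_mid, collar_mid, connector_mid, beaker_mid's own z axis and vertical below 0.15 rad and linear speed of each of mouthpiece, cup, filter, collar below 0.02 m/s and horizontal distance between cup_mid and round_well below 0.013 m and height (world z) of each of cup_mid, filter_mid below 0.036 m and horizontal distance between filter_mid and square_well below 0.016 m and horizontal distance between collar_mid and post_well below 0.012 m and height (world z) of collar_mid below 0.025 m and angle between the x axis of mouthpiece_mid and the x axis of trough, either way round below 0.4 rad and distance of each of connector_mid, beaker_mid from where it was at the start of the episode below 0.02 m); the robot touches nothing.
It fails at once if the straight connector is moved more than 20 mm (distance of connector_mid from where it was at the start of the episode above 0.02 m).
It fails at once if the tall beaker is moved more than 20 mm (distance of beaker_mid from where it was at the start of the episode above 0.02 m).
It also fails if it takes over 112 s, if anything falls off the work surface, if the arm or the gripper's body presses on something with over 40 N, if the wrist force passes 120 N, or if a joint passes its speed limit or range.

### The arm

A 7-joint arm with a two-finger parallel gripper is mounted at the origin on the work surface. World frame = base frame: x ahead of the robot, y to its left, z up, the work surface at z = 0. Lengths are in m, angles in degrees, forces in N, time in s.
With the tool pointing down it reaches from about 0.4 to 0.875 m from the base axis. Payload 6.5 kg.
Tool frame: the origin (TCP) lies at the very end of the fingers, on their centre line; the grasp point (between the pads) lies 19 mm behind it (robot.pinch_z is the distance from the TCP to the grasp point, in m); x points along the fingers, z is the direction in which the jaws open and shut, and the axes are right-handed (so a half turn about x gives the same grasp; the last joint's range is limited). The gripper opens to 85 mm and grips with 20 to 120 N. Pads are 22 mm wide; open, the fingers measure 114 mm over their backs; the gripper's body (76 mm by 85 mm) begins 54 mm behind the grasp point. The pads swing forward as they close: fully open they stand 13 mm farther back than shut.
Start: joints at [-73.293, 30.733, -0.252, 88.115, 0.149, 61.152, -4.079], TCP at [0.228, 0.609, 0.231] pointing down, gripper open.
Joint ranges: [-154.64, 154.64], [-21.42, 123.67], [-72.66, 72.17], [13.99, 137.28], [-74.86, 254.86], [10.95, 109.41], [-158.01, 158.01]. Speed limits (degrees/s): [136.94, 136.94, 180, 180, 180, 180, 180].

### API

Orientations are given as [roll, pitch, yaw] about the fixed x, y, z axes, in that order (R = Rz(yaw) Ry(pitch) Rx(roll)).
In Python, from plant import robot, eyes, workorder gives the robot as it stands.
- The arm moves only by the tool arm_command, never from a script. Its argument "plan" is a list that holds one entry, the list of rows, each a list of 7 numbers: the shift along the tool's x, y, z normalised to -1 to 1, where 1 is 0.2 m, then the turn, a rotation vector about the tool's x, y, z normalised to -1 to 1, where 1 is 30 degrees, then the closure, from -1 (fully open) to 1 (shut), so that 0 is half open. A call has exactly 10 rows; each row is the pose to reach, as a shift and turn from the pose commanded when the call began, along the tool's axes at that moment; what a row does not reach only later rows make up. A row lasts 1/12 s, in which the tool goes at most 41.7 mm and 7.16 degrees, less where a joint would pass 70% of its speed; a pose out of reach is approached as far as the arm can. A call with a number of a shift or a turn outside -1 to 1 is refused whole. A call with a gripper value outside its range is refused whole. The fingers move at their own pace and stop on an object; "force" is the grip in N (left out, the last holds). Time passes only in rows, so rows that repeat a pose let the fingers close, or fill a call up. It gives the time, the measured TCP pose, the force and the opening at its end, in the units of the state.
- robot.sense(): the state, without advancing time (a new reading comes with each control period).
- eyes.camera(name): name is "scene" or "top" or "wrist"; returns a dict with "color" (420x560x3 uint8, red, green, blue), "fx", "fy", "cx", "cy" (pixels), "world_to_cam" (4x4, takes a point from world to camera coordinates). Camera axes: x right, y up, looking along -z (the intrinsics and any distortion apply to the point x, -y, -z); pixel columns grow to the right and rows downward; lengths in m; the calibration is good to about 2 mm. A picture is of the moment at which its call begins. There is no depth.
- workorder.job_done(): hands the job in, once; it reports no verdict.
The state is a dict: "time_s": time; "joint_positions": joint angles; "joint_vel": joint speeds; "effort": joint torques, N m; "position": TCP position; "eef_rot": TCP orientation; "ft_force": force on the tool from outside, world axes, zero at the start; "torque": the same for the moment, N m; "width": finger opening in m.
Only numpy, scipy, OpenCV 4.12 (cv2) and the standard library are available. Lean on these libraries where they do the work, as an engineer would, in place of code of your own. Each camera call takes 0.05 s, during which the arm holds its last target.

## Working session

There is one attempt and no reset: what is moved stays moved. The work goes in short steps, Python scripts to look and compute and a tool call to move; the robot and the scene stay as the last step left them, time stands still between calls to the robot, and variables do not carry over. Pictures are saved under pics/ and viewed, and the job is handed in when it is done.

Besides the shell and the picture viewer there is one more tool, called after "Emit:" as name([rows], argument=value, ...), one row to a line, values as JSON. arm_command: Moves the arm, as the interface text tells. Scaled input: -1 to 1 covers 0.2 m each way for a shift and 30 degrees each way for a turn. Its arguments: {"type":"object","properties":{"plan":{"type":"array"},"force":{"type":"number"}},"required":["plan"]}

```bash
ls; mkdir -p pics
python3 - <<'E'
from plant import robot, eyes, workorder
import cv2
print(robot.sense(), robot.pinch_z)
for n in("scene","top","wrist"):
    c=eyes.camera(n); cv2.imwrite(f"pics/a_{n}.png",c["color"][:,:,::-1]); print(n,{k:v for k,v in c.items() if k!="color"})
E
```

```text
pics
{'time_s': 0.0, 'joint_positions': array([-73.2933482 ,  30.77975027,  -0.25611716,  88.17207577,
         0.14816411,  61.15034728,  -4.0803104 ]), 'joint_vel': array([-0.07281554,  0.02625357, -0.00739416,  0.01817149, -0.08892498,
       -0.09297546,  0.01321681]), 'effort': array([-4.41297461e-04, -5.83407176e+01,  1.04850758e+00, -2.59103715e+01,
        1.23117288e-02,  9.42106970e-03,  4.96756923e-05]), 'position': array([0.22740184, 0.60823858, 0.23037792]), 'eef_rot': array([-176.71680502,   89.89815141, -107.2120031 ]), 'ft_force': array([-0.77660246, -0.24550917, -0.23239465]), 'torque': array([-0.02391782, -0.02495667,  0.00418604]), 'width': 0.08535069263243686} 0.0187
scene {'fx': 477.35916022842895, 'fy': 477.35916022842895, 'cx': 277.41940146173704, 'cy': 214.13521454572418, 'world_to_cam': array([[ 0.70786261,  0.70634808,  0.00170823, -0.3904463 ],
       [-0.56133374,  0.56106606,  0.6083661 ,  0.21100824],
       [ 0.42875979, -0.4315985 ,  0.7936547 , -1.2928633 ],
       [ 0.        ,  0.        ,  0.        ,  1.        ]])}
top {'fx': 491.30413120814865, 'fy': 491.30413120814865, 'cx': 275.5399250841933, 'cy': 213.23904233881058, 'world_to_cam': array([[ 0.01047978, -0.99994134, -0.00273602,  0.07734369],
       [ 0.98128525,  0.00975805,  0.19231236, -0.47671475],
       [-0.19227438, -0.00470021,  0.98132995, -1.13868487],
       [ 0.        ,  0.        ,  0.        ,  1.        ]])}
wrist {'fx': 358.57441006447056, 'fy': 358.57441006447056, 'cx': 277.4180684018837, 'cy': 214.09555571058056, 'world_to_cam': array([[ 3.49374563e-01,  9.36983059e-01, -4.02834534e-04,
        -6.48428765e-01],
       [-8.85802502e-01,  3.30150568e-01, -3.26120423e-01,
         4.19625238e-02],
       [-3.05436315e-01,  1.14295012e-01,  9.45328148e-01,
        -3.78933022e-01],
       [ 0.00000000e+00,  0.00000000e+00,  0.00000000e+00,
         1.00000000e+00]])}
```

View pics/a_scene.png

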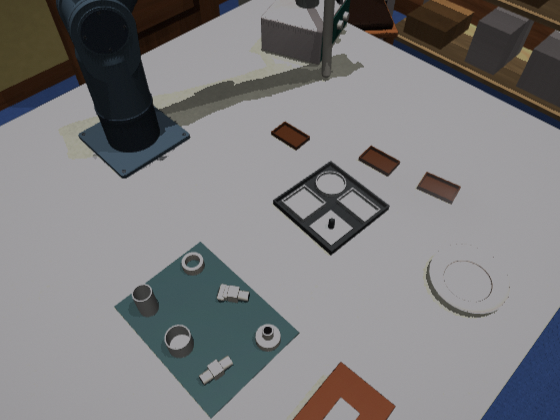

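View pics/a_top.png

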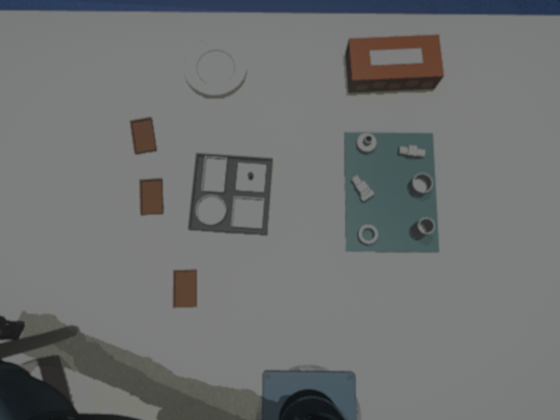

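View pics/a_wrist.png

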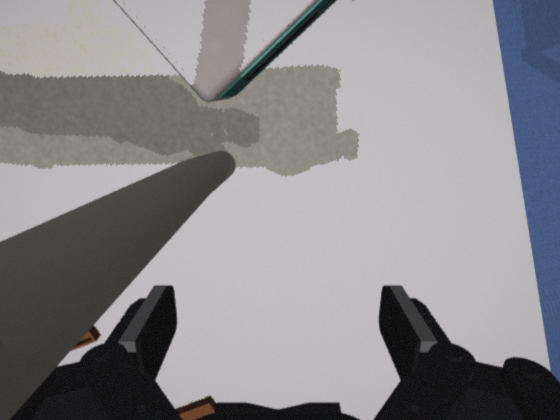

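```bash
cat > h.py <<'E'
import numpy as np, cv2
from plant import robot, eyes, workorder
def ray(c,px):
    T=c["world_to_cam"];R=T[:3,:3];o=-R.T@T[:3,3]
    d=np.array([(px[0]-c["cx"])/c["fx"],-(px[1]-c["cy"])/c["fy"],-1.0]);return o,R.T@d
def onz(c,px,z):
    o,d=ray(c,px);return o+d*(z-o[2])/d[2]
def proj(c,p):
    T=c["world_to_cam"];q=T[:3,:3]@np.asarray(p)+T[:3,3]
    return np.array([c["cx"]+c["fx"]*q[0]/-q[2],c["cy"]-c["fy"]*q[1]/-q[2]])
def crop(c,x0,y0,x1,y1,s,name):
    im=c["color"][y0:y1,x0:x1,::-1];im=cv2.resize(im,None,fx=s,fy=s,interpolation=cv2.INTER_CUBIC)
    cv2.imwrite(name,cv2.convertScaleAbs(im,alpha=1.3))
E
python3 - <<'E'
from h import *
c=eyes.camera("top"); crop(c,335,125,445,260,4.4,"pics/b_mat.png"); crop(c,180,145,285,245,5,"pics/b_cad.png")
for p in [(345,133),(434,133),(438,251),(346,251),(197,155),(272,158),(267,234),(190,231),(0,330),(75,330)]: print(p,onz(c,p,0.0).round(3))
s=eyes.camera("scene"); print(onz(s,(327,75),0).round(3))
E
```

```text
(345, 133) [ 0.699 -0.095  0.   ]
(434, 133) [ 0.701 -0.326  0.   ]
(438, 251) [ 0.394 -0.32   0.   ]
(346, 251) [ 0.392 -0.093  0.   ]
(197, 155) [0.635 0.286 0.   ]
(272, 158) [0.629 0.093 0.   ]
(267, 234) [0.432 0.103 0.   ]
(190, 231) [0.438 0.295 0.   ]
(0, 330) [0.193 0.741 0.   ]
(75, 330) [0.195 0.561 0.   ]
[0.193 0.574 0.   ]
```

View pics/b_mat.png

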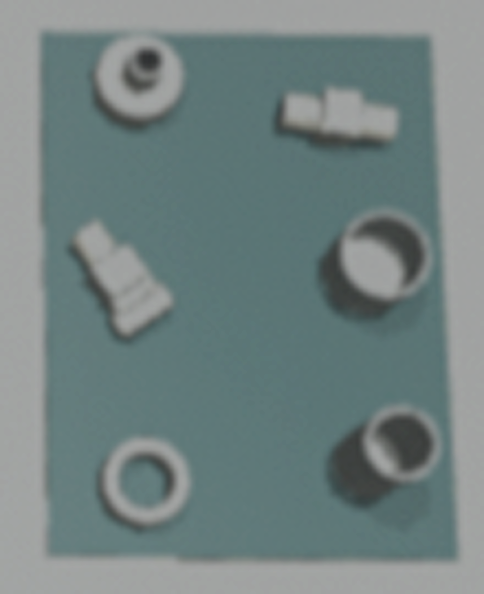

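View pics/b_cad.png

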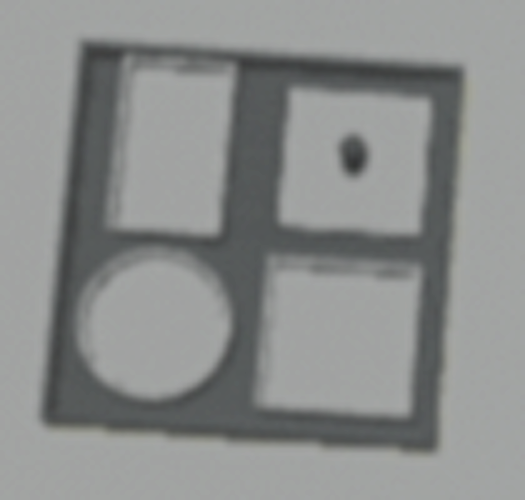

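Run:
```python
from h import *
w=eyes.camera("wrist");s=eyes.camera("scene");t=eyes.camera("top")
for c in(w,s,t): print("cam",ray(c,(0,0))[0].round(3))
print(onz(w,(225,165),0).round(3), [onz(w,(100,250),z).round(3) for z in (0.05,.1,.15,.2)])
print([(z,proj(s,(.228,.609,z)).round(0)) for z in (0,.1,.23,.35)],[ (z,proj(t,(.228,.609,z)).round(0)) for z in (0,.1,.23,.35)])
crop(s,220,0,420,110,4,"pics/c_s.png");crop(t,0,290,200,420,4,"pics/c_t.png")
```

```text
cam [0.148 0.637 0.372]
cam [ 0.949 -0.401  0.898]
cam [0.248 0.077 1.209]
[0.198 0.56  0.   ] [array([0.226, 0.422, 0.05 ]), array([0.214, 0.455, 0.1  ]), array([0.202, 0.489, 0.15 ]), array([0.19 , 0.522, 0.2  ])]
[(0, array([343.,  75.])), (0.1, array([347.,  46.])), (0.23, array([353.,   3.])), (0.35, array([359., -44.]))] [(0, array([ 56., 316.])), (0.1, array([ 36., 316.])), (0.23, array([  4., 317.])), (0.35, array([-34., 318.]))]
```

View pics/c_s.png

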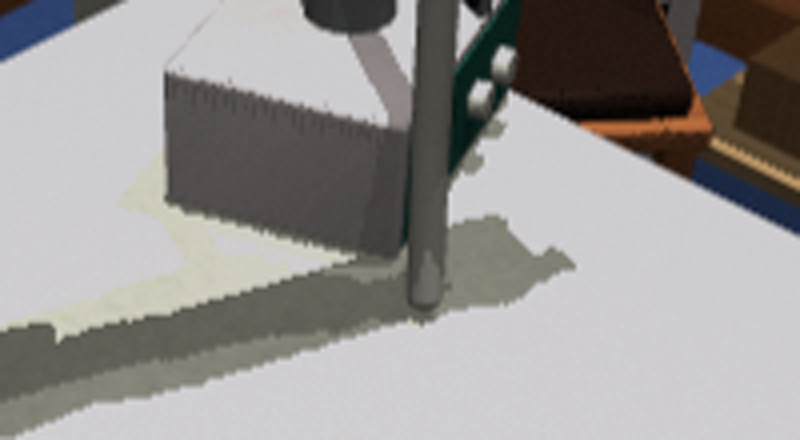

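View pics/c_t.png

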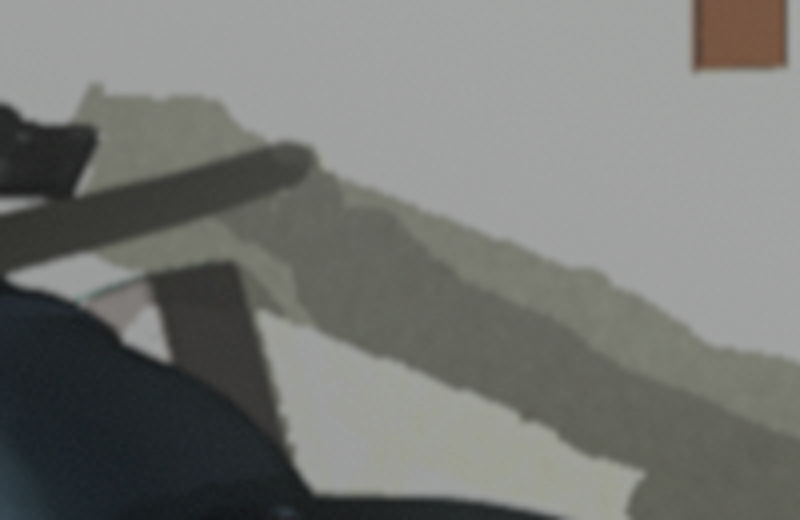

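Run:
```python
from h import *
w=eyes.camera("wrist");s=eyes.camera("scene");t=eyes.camera("top")
for z in (0,.1,.2,.25,.3,.34): print(z,[proj(c,(.195,.563,z)).round(0) for c in(w,s,t)])
```

```text
0 [array([226., 161.]), array([325.,  77.]), array([ 74., 330.])]
0.1 [array([209., 185.]), array([328.,  48.]), array([ 56., 332.])]
0.2 [array([174., 233.]), array([331.,  15.]), array([ 33., 334.])]
0.25 [array([139., 282.]), array([333.,  -3.]), array([ 21., 335.])]
0.3 [array([ 68., 382.]), array([335., -22.]), array([  6., 337.])]
0.34 [array([-81., 588.]), array([336., -38.]), array([ -6., 338.])]
```

Run:
```python
from h import *
w=eyes.camera("wrist");s=eyes.camera("scene");t=eyes.camera("top")
L={'w':(w,(222,165),(0,322)),'s':(s,(326,73),(329.2,0)),'t':(t,(72,330.5),(2,350))}
P={}
for k,(c,a,b) in L.items():
    o,d=ray(c,a);_,e=ray(c,b);n=np.cross(d,e);n/=np.linalg.norm(n);P[k]=(n,n@o)
for a,b in('ws','wt','st'):
    for z in(0,.1,.2,.3,.4,.5):
        A=np.array([P[a][0],P[b][0],[0,0,1]]);print(a+b,z,np.linalg.solve(A,[P[a][1],P[b][1],z]).round(3))
for c,n in((w,'w'),(t,'t')):
  im=c["color"][:,:,::-1]; cv2.imwrite(f"pics/d_{n}.png",cv2.convertScaleAbs(im,alpha=2.5))
print(robot.sense()['joint_positions'])
```

```text
ws 0 [0.195 0.566 0.   ]
ws 0.1 [0.186 0.569 0.1  ]
ws 0.2 [0.178 0.573 0.2  ]
ws 0.3 [0.169 0.576 0.3  ]
ws 0.4 [0.161 0.579 0.4  ]
ws 0.5 [0.152 0.582 0.5  ]
wt 0 [0.202 0.537 0.   ]
wt 0.1 [0.191 0.553 0.1  ]
wt 0.2 [0.179 0.569 0.2  ]
wt 0.3 [0.167 0.585 0.3  ]
wt 0.4 [0.155 0.602 0.4  ]
wt 0.5 [0.143 0.618 0.5  ]
st 0 [0.193 0.568 0.   ]
st 0.1 [0.186 0.57  0.1  ]
st 0.2 [0.178 0.573 0.2  ]
st 0.3 [0.17  0.575 0.3  ]
st 0.4 [0.162 0.577 0.4  ]
st 0.5 [0.154 0.58  0.5  ]
[-73.29152274  30.73286943  -0.25065439  88.11477145   0.14866873
  61.15219213  -4.07841781]
```

View pics/d_t.png

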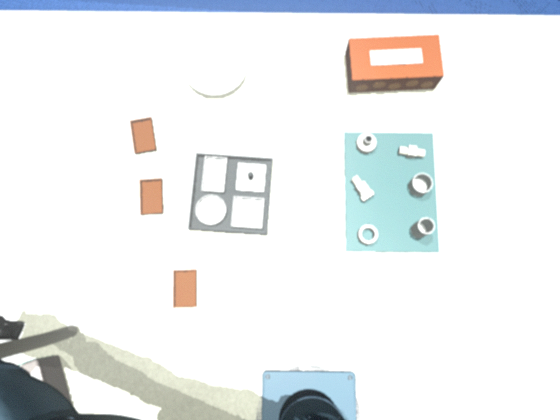

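View pics/d_w.png

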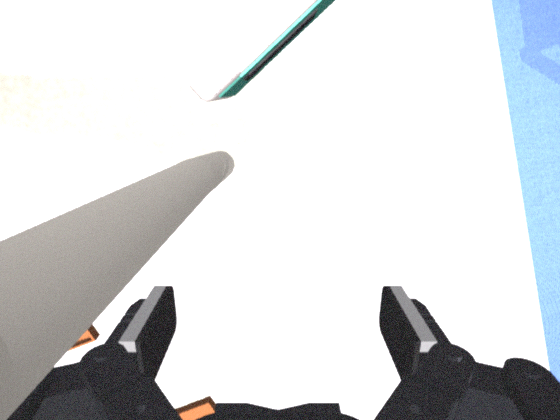

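Run:
```python
from h import *
s=eyes.camera("scene");t=eyes.camera("top")
crop(s,125,240,300,390,4,"pics/e_mat.png");crop(s,265,155,395,255,5,"pics/e_cad.png")
f=lambda p:(335+p[0]/4.4,125+p[1]/4.4)
for n,p,z in(("cup",(385,254),.046),("beaker",(401,444),.07),("collar",(145,479),.024),("filter",(149,60),.046),("mp",(123,270),.028),("tube",(92,236),.02),("bill",(142,312),.02),("conn",(343,112),.028)): print(n,onz(t,f(p),z).round(3))
g=lambda p:(180+p[0]/5,145+p[1]/5)
for n,p,z in(("trough",(175,143),.012),("tr_floor",(172,150),.007),("round",(156,325),.016),("square",(338,336),.012),("post",(352,160),.022),("plate",(353,159),.008),("c1",(83,42),.016),("c2",(463,68),.016),("c3",(438,448),.016),("c4",(45,423),.016)): print(n,onz(t,g(p),z).round(3))
```

```text
cup [ 0.555 -0.276  0.046]
beaker [ 0.444 -0.272  0.07 ]
collar [ 0.431 -0.143  0.024]
filter [ 0.667 -0.148  0.046]
mp [ 0.549 -0.133  0.028]
tube [ 0.571 -0.118  0.02 ]
bill [ 0.527 -0.145  0.02 ]
conn [ 0.644 -0.261  0.028]
trough [0.583 0.236 0.012]
tr_floor [0.581 0.238 0.007]
round [0.488 0.242 0.016]
square [0.485 0.152 0.012]
post [0.572 0.146 0.022]
plate [0.577 0.146 0.008]
c1 [0.635 0.284 0.016]
c2 [0.623 0.091 0.016]
c3 [0.428 0.101 0.016]
c4 [0.439 0.295 0.016]
```

View pics/e_mat.png

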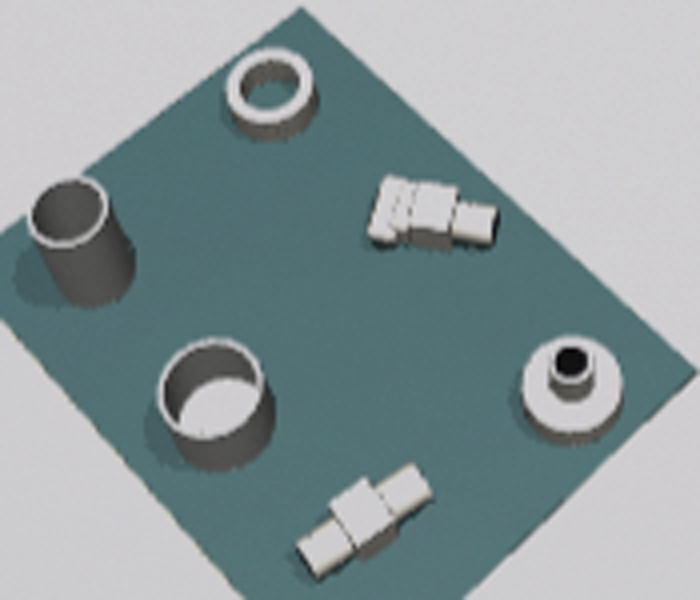

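View pics/e_cad.png

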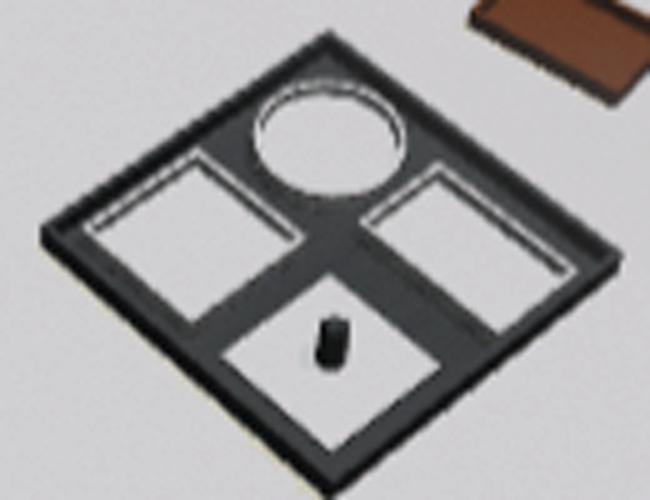

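Run:
```python
from h import *
s=eyes.camera("scene")
f=lambda p:(125+p[0]/4,240+p[1]/4)
for n,p,z in(("cup",(212,388),.046),("beaker",(69,211),.07),("collar",(271,89),.024),("filter",(572,361),.046),("mp",(434,207),.028),("conn",(363,512),.028),("tube",(484,221),.02),("bill",(387,212),.018)): print(n,onz(s,f(p),z).round(3))
g=lambda p:(265+p[0]/5,155+p[1]/5)
for n,p,z in(("round",(330,138),.016),("posttop",(335,323),.036),("plate",(331,362),.008),("c1",(617,260),.016),("c2",(330,492),.016),("c3",(42,232),.016),("c4",(330,33),.016)): print(n,onz(s,g(p),z).round(3))
T=[[.579,.236,0],[.574,.145,0]]
r=robot.sense();
from scipy.spatial.transform import Rotation as R
print(R.from_euler('xyz',r['eef_rot'],degrees=True).as_matrix().round(3))
```

```text
cup [ 0.562 -0.275  0.046]
beaker [ 0.452 -0.272  0.07 ]
collar [ 0.44  -0.145  0.024]
filter [ 0.672 -0.146  0.046]
mp [ 0.557 -0.132  0.028]
conn [ 0.651 -0.26   0.028]
tube [ 0.577 -0.117  0.02 ]
bill [ 0.537 -0.148  0.018]
round [0.497 0.241 0.016]
posttop [0.581 0.145 0.036]
plate [0.583 0.144 0.008]
c1 [0.642 0.279 0.016]
c2 [0.632 0.086 0.016]
c3 [0.439 0.1   0.016]
c4 [0.45  0.295 0.016]
[[ 0.    -0.937  0.35 ]
 [-0.     0.35   0.937]
 [-1.    -0.    -0.   ]]
```

```bash
cat >> h.py <<'E'
from scipy.spatial.transform import Rotation as Ro
def to(p,yaw,cur=None):
    """normalised shift/turn from the present pose to TCP p with tool down and jaw azimuth yaw (deg)"""
    st=robot.sense();P=st['position'];M=Ro.from_euler('xyz',st['eef_rot'],degrees=True).as_matrix()
    a=np.radians(yaw);z=np.array([np.cos(a),np.sin(a),0]);x=np.array([0,0,-1.]);y=np.cross(z,x)
    D=np.stack([x,y,z],1)
    sh=M.T@(np.asarray(p)-P)/.2; rv=Ro.from_matrix(M.T@D).as_rotvec(degrees=True)/30
    print("shift",sh.round(3),"turn",rv.round(3),"| jaw",round(float(np.degrees(np.arctan2(M[1,2],M[0,2]))),1))
E
python3 - <<'E'
from h import *
to([.42,.5,.25],87); to([.5,.2,.24],87)
E
```

```text
shift [-0.094 -1.091 -0.173] turn [-0.583 -0.     0.   ] | jaw 69.5
shift [-0.044 -1.991 -1.438] turn [-0.583 -0.     0.   ] | jaw 69.5
```

Emit:
arm_command([
  [[0, -0.2, 0, 0, 0, 0, -1], [0, -0.4, 0, 0, 0, 0, -1], [0, -0.6, -0.1, 0, 0, 0, -1], [0, -0.8, -0.2, -0.1, 0, 0, -1], [0, -0.9, -0.35, -0.2, 0, 0, -1], [0, -1, -0.5, -0.3, 0, 0, -1], [0, -1, -0.65, -0.4, 0, 0, -1], [0, -1, -0.75, -0.5, 0, 0, -1], [0, -1, -0.75, -0.58, 0, 0, -1], [0, -1, -0.75, -0.58, 0, 0, -1]],
], force=30)

```text
time_s: 1.68
position: [0.3626, 0.3972, 0.2317]
eef_rot: [-59.0, 90.0, 27.9]
ft_force: [-0.3, 0.3, -0.2]
width: 0.0857
```

Run:
```python
from h import *
to([.5,.2,.24],87)
```

```text
shift [-0.042 -0.739 -0.947] turn [-0.003  0.     0.001] | jaw 86.9
```

Emit:
arm_command([
  [[0, -0.12, -0.16, 0, 0, 0, -1], [0, -0.24, -0.32, 0, 0, 0, -1], [0, -0.37, -0.47, 0, 0, 0, -1], [0, -0.5, -0.63, 0, 0, 0, -1], [0, -0.62, -0.79, 0, 0, 0, -1], [-0.04, -0.74, -0.95, 0, 0, 0, -1], [-0.04, -0.74, -0.95, 0, 0, 0, -1], [-0.04, -0.74, -0.95, 0, 0, 0, -1], [-0.04, -0.74, -0.95, 0, 0, 0, -1], [-0.04, -0.74, -0.95, 0, 0, 0, -1]],
])

```text
time_s: 2.52
position: [0.4992, 0.2026, 0.2391]
eef_rot: [44.0, 89.9, 131.0]
ft_force: [0.0, 0.3, 0.3]
width: 0.0857
```

Run:
```python
from h import *
w=eyes.camera("wrist"); cv2.imwrite("pics/f_w.png",w["color"][:,:,::-1])
np.save("f_T.npy",w["world_to_cam"]); print(robot.sense()['joint_positions'],robot.sense()['position'])
```

```text
[-29.9925938   19.32167696   3.91233272 104.87380638  -1.61408467
  55.87597111  61.67147553] [0.49906983 0.20253831 0.23907935]
```

View pics/f_w.png

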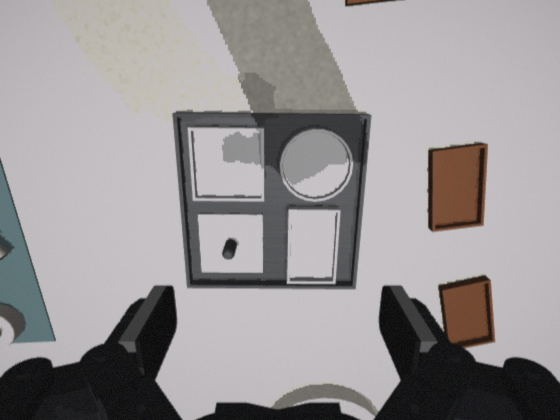

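Run:
```python
from h import *
w=eyes.camera("wrist")
for n,p,z in(("round",(316.5,164),.016),("square",(227.5,163),.013),("trough",(313,245),.014),("tr_floor",(313,245),.007),("plate",(230.5,244),.008),("posttop",(232,242),.036),("postbase",(226,256),.008),("c4",(371,113),.016),("c1",(356,290),.016),("c2",(188,288),.016),("c3",(173,112),.016)): print(n,onz(w,p,z).round(4))
to([.5,-.12,.24],124)
```

```text
round [0.4876 0.2429 0.016 ]
square [0.4825 0.1514 0.013 ]
trough [0.5789 0.2378 0.014 ]
tr_floor [0.582  0.2384 0.007 ]
plate [0.5755 0.1452 0.008 ]
posttop [0.5612 0.1516 0.036 ]
postbase [0.5902 0.1387 0.008 ]
c4 [0.4398 0.297  0.016 ]
c1 [0.6374 0.2864 0.016 ]
c2 [0.6248 0.0923 0.016 ]
c3 [0.4291 0.1034 0.016 ]
shift [-0.005 -0.087 -1.609] turn [-1.231e+00  1.000e-03 -1.000e-03] | jaw 87.1
```

Emit:
arm_command([
  [[0, 0, -0.2, -0.15, 0, 0, -1], [0, 0, -0.4, -0.3, 0, 0, -1], [0, 0, -0.6, -0.45, 0, 0, -1], [0, 0, -0.8, -0.6, 0, 0, -1], [0, 0, -1, -0.75, 0, 0, -1], [0, -0.1, -1, -0.9, 0, 0, -1], [0, -0.2, -1, -1, 0, 0, -1], [0, -0.3, -1, -1, 0, 0, -1], [0, -0.3, -1, -1, 0, 0, -1], [0, -0.3, -1, -1, 0, 0, -1]],
])

```text
time_s: 3.45
position: [0.5493, -0.0014, 0.239]
eef_rot: [40.6, 90.0, 157.6]
ft_force: [0.1, -0.2, 0.5]
width: 0.0852
```

Run:
```python
from h import *
to([.5,-.15,.24],124)
```

```text
shift [-0.005  0.557 -0.551] turn [-0.234  0.001 -0.001] | jaw 117.0
```

Emit:
arm_command([
  [[0, 0.14, -0.14, -0.1, 0, 0, -1], [0, 0.28, -0.28, -0.23, 0, 0, -1], [0, 0.42, -0.42, -0.23, 0, 0, -1], [0, 0.56, -0.55, -0.23, 0, 0, -1], [0, 0.56, -0.55, -0.23, 0, 0, -1], [0, 0.56, -0.55, -0.23, 0, 0, -1], [0, 0.56, -0.55, -0.23, 0, 0, -1], [0, 0.56, -0.55, -0.23, 0, 0, -1], [0, 0.56, -0.55, -0.23, 0, 0, -1], [0, 0.56, -0.55, -0.23, 0, 0, -1]],
])

```text
time_s: 4.28
position: [0.4993, -0.1497, 0.2392]
eef_rot: [-18.8, 90.0, 105.1]
ft_force: [-0.2, 0.5, -1.0]
width: 0.0856
```

Run:
```python
from h import *
w=eyes.camera("wrist"); cv2.imwrite("pics/g_w.png",w["color"][:,:,::-1])
for n,p in dict(cup=(.555,-.276,.046),collar=(.431,-.143,.024),filter=(.667,-.148,.046),mp=(.549,-.133,.028),conn=(.644,-.261,.028)).items(): print(n,proj(w,p).round(0))
```

```text
cup [132. 159.]
collar [323. 125.]
filter [192. 309.]
mp [264. 227.]
conn [114. 233.]
```

View pics/g_w.png

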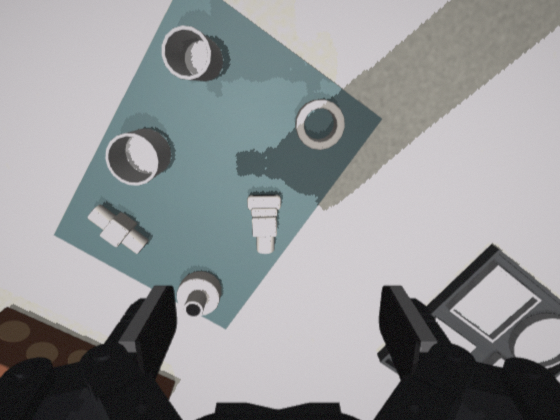

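Run:
```python
from h import *
w=eyes.camera("wrist"); crop(w,225,175,305,265,6,"pics/h_mp.png")
for n,p,z in(("cup",(133.5,159),.046),("collar",(321,122.5),.024),("filter",(194,309),.046),("mp",(264,226),.028)): print(n,onz(w,p,z).round(4))
```

```text
cup [ 0.5544 -0.2753  0.046 ]
collar [ 0.4296 -0.1461  0.024 ]
filter [ 0.6655 -0.1473  0.046 ]
mp [ 0.5485 -0.1338  0.028 ]
```

View pics/h_mp.png

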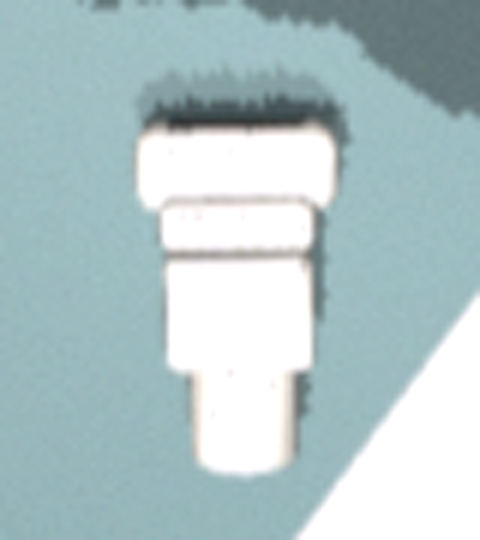

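Run:
```python
from h import *
w=eyes.camera("wrist")
f=lambda p:(225+p[0]/6,175+p[1]/6)
b=onz(w,f((240,314)),.028);a=onz(w,f((238,205)),.022);t=onz(w,f((244,420)),.024);print(b,np.degrees(np.arctan2(*(t-a)[[1,0]])))
l=onz(w,f((166,315)),.028);r=onz(w,f((312,315)),.028);print(np.degrees(np.arctan2(*(r-l)[[1,0]])),np.linalg.norm(r-l))
yaw=np.degrees(np.arctan2(*(t-a)[[1,0]]))+90
to([*b[:2],.10],yaw);to([*b[:2],.012],yaw)
```

```text
[ 0.54912624 -0.13245614  0.028     ] 34.90073402314891
123.90215017952926 0.025635746544052214
shift [ 0.696 -0.258 -0.064] turn [-0.035  0.    -0.   ] | jaw 123.9
shift [ 1.136 -0.258 -0.064] turn [-0.035  0.    -0.   ] | jaw 123.9
```

Emit:
arm_command([
  [[0.15, -0.13, -0.03, 0, 0, 0, -1], [0.3, -0.26, -0.06, -0.03, 0, 0, -1], [0.5, -0.26, -0.06, -0.03, 0, 0, -1], [0.7, -0.26, -0.06, -0.03, 0, 0, -1], [0.7, -0.26, -0.06, -0.03, 0, 0, -0.6], [0.7, -0.26, -0.06, -0.03, 0, 0, -0.6], [0.7, -0.26, -0.06, -0.03, 0, 0, -0.6], [0.7, -0.26, -0.06, -0.03, 0, 0, -0.6], [0.7, -0.26, -0.06, -0.03, 0, 0, -0.6], [0.7, -0.26, -0.06, -0.03, 0, 0, -0.6]],
])

```text
time_s: 5.27
position: [0.5501, -0.1325, 0.1014]
eef_rot: [-133.1, 89.8, -8.4]
ft_force: [0.4, -0.3, -0.5]
width: 0.0683
```

Run:
```python
from h import *
w=eyes.camera("wrist"); cv2.imwrite("pics/i_w.png",w["color"][:,:,::-1])
to([.549,-.1325,.011],124.5)
```

```text
shift [0.45  0.004 0.003] turn [ 0.006 -0.004  0.004] | jaw 124.7
```

View pics/i_w.png

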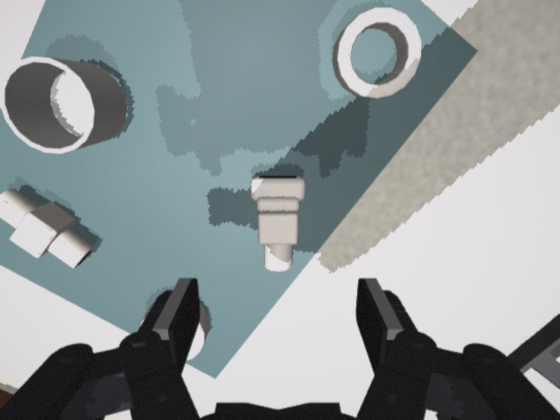

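Emit:
arm_command([
  [[0.15, 0, 0, 0, 0, 0, -0.6], [0.28, 0, 0, 0, 0, 0, -0.6], [0.38, 0, 0, 0, 0, 0, -0.6], [0.45, 0, 0, 0, 0, 0, -0.6], [0.45, 0, 0, 0, 0, 0, -0.6], [0.45, 0, 0, 0, 0, 0, 1], [0.45, 0, 0, 0, 0, 0, 1], [0.45, 0, 0, 0, 0, 0, 1], [0.45, 0, 0, 0, 0, 0, 1], [0.45, 0, 0, 0, 0, 0, 1]],
], force=30)

```text
time_s: 6.15
position: [0.5499, -0.1325, 0.0108]
eef_rot: [-135.7, 89.9, -11.0]
ft_force: [-1.4, 0.7, 6.3]
width: 0.0258
```

Emit:
arm_command([
  [[0, 0, 0, 0, 0, 0, 1], [0, 0, 0, 0, 0, 0, 1], [0, 0, 0, 0, 0, 0, 1], [-0.1, 0, 0, 0, 0, 0, 1], [-0.25, 0, 0, 0, 0, 0, 1], [-0.4, 0, 0, 0, 0, 0, 1], [-0.55, 0, 0, 0, 0, 0, 1], [-0.7, 0, 0, 0, 0, 0, 1], [-0.7, 0, 0, 0, 0, 0, 1], [-0.7, 0, 0, 0, 0, 0, 1]],
])

```text
time_s: 6.98
position: [0.5504, -0.1325, 0.1516]
eef_rot: [-132.7, 89.7, -8.0]
ft_force: [-0.2, 0.6, -0.8]
width: 0.0259
```

Run:
```python
from h import *
w=eyes.camera("wrist"); cv2.imwrite("pics/j_w.png",w["color"][:,:,::-1])
to([.581,.238,.151],87)
```

```text
shift [-0.005 -1.185  1.431] turn [ 1.257e+00 -1.000e-03  3.000e-03] | jaw 124.7
```

View pics/j_w.png

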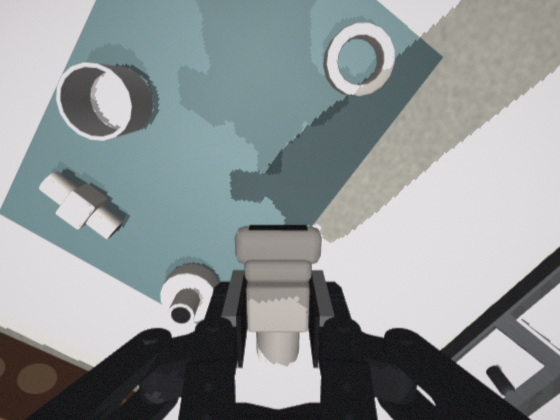

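Emit:
arm_command([
  [[0, -0.12, 0.15, 0.15, 0, 0, 1], [0, -0.24, 0.3, 0.3, 0, 0, 1], [0, -0.36, 0.45, 0.45, 0, 0, 1], [0, -0.48, 0.6, 0.6, 0, 0, 1], [0, -0.6, 0.75, 0.75, 0, 0, 1], [0, -0.72, 0.9, 0.9, 0, 0, 1], [0, -0.85, 1, 1, 0, 0, 1], [0, -1, 1, 1, 0, 0, 1], [0, -1, 1, 1, 0, 0, 1], [0, -1, 1, 1, 0, 0, 1]],
])

```text
time_s: 7.87
position: [0.5989, 0.1471, 0.1475]
eef_rot: [108.7, 89.9, -156.4]
ft_force: [-1.1, -1.0, -1.0]
width: 0.0256
```

Run:
```python
from h import *
to([.581,.238,.06],87)
```

```text
shift [0.437 0.05  0.461] turn [ 0.261 -0.002 -0.004] | jaw 94.8
```

Emit:
arm_command([
  [[0, 0.03, 0.16, 0.13, 0, 0, 1], [0, 0.05, 0.32, 0.26, 0, 0, 1], [0, 0.05, 0.46, 0.26, 0, 0, 1], [0.1, 0.05, 0.46, 0.26, 0, 0, 1], [0.25, 0.05, 0.46, 0.26, 0, 0, 1], [0.44, 0.05, 0.46, 0.26, 0, 0, 1], [0.44, 0.05, 0.46, 0.26, 0, 0, 1], [0.44, 0.05, 0.46, 0.26, 0, 0, 1], [0.44, 0.05, 0.46, 0.26, 0, 0, 1], [0.44, 0.05, 0.46, 0.26, 0, 0, 1]],
])

```text
time_s: 8.7
position: [0.5835, 0.2368, 0.0635]
eef_rot: [-66.8, 89.8, 20.1]
ft_force: [0.0, 0.5, 0.3]
width: 0.0257
```

Run:
```python
from h import *
w=eyes.camera("wrist"); cv2.imwrite("pics/k_w.png",w["color"][:,:,::-1])
to([.581,.238,.017],87)
```

```text
shift [0.233 0.013 0.004] turn [-0.005  0.003  0.006] | jaw 86.9
```

View pics/k_w.png

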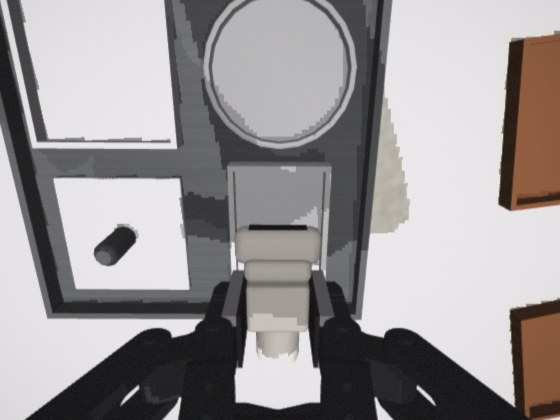

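Emit:
arm_command([
  [[0.08, 0.01, 0, 0, 0, 0, 1], [0.16, 0.01, 0, 0, 0, 0, 1], [0.23, 0.01, 0, 0, 0, 0, 1], [0.24, 0.01, 0, 0, 0, 0, 1], [0.24, 0.01, 0, 0, 0, 0, 1], [0.24, 0.01, 0, 0, 0, 0, 0.1], [0.24, 0.01, 0, 0, 0, 0, -0.2], [0.24, 0.01, 0, 0, 0, 0, -0.2], [0.24, 0.01, 0, 0, 0, 0, -0.2], [0.24, 0.01, 0, 0, 0, 0, -0.2]],
])

```text
time_s: 9.58
position: [0.5798, 0.2375, 0.0136]
eef_rot: [-5.1, 90.0, 81.8]
ft_force: [-0.7, 0.4, 0.1]
width: 0.0512
```

Emit:
arm_command([
  [[-0.1, 0, 0, 0, 0, 0, -0.2], [-0.2, 0, 0, 0, 0, 0, -0.2], [-0.35, 0, 0, 0, 0, 0, -0.2], [-0.5, 0, 0, 0, 0, 0, -0.6], [-0.65, 0, 0, 0, 0, 0, -1], [-0.7, 0, 0, 0, 0, 0, -1], [-0.7, 0, 0, 0, 0, 0, -1], [-0.7, 0, 0, 0, 0, 0, -1], [-0.7, 0, 0, 0, 0, 0, -1], [-0.7, 0, 0, 0, 0, 0, -1]],
])

```text
time_s: 10.42
position: [0.5787, 0.2367, 0.1515]
eef_rot: [117.7, 89.8, -155.3]
ft_force: [-0.8, 0.4, -0.9]
width: 0.0848
```

Run:
```python
from h import *
w=eyes.camera("wrist"); cv2.imwrite("pics/l_w.png",w["color"][:,:,::-1])
to([.43,-.145,.15],87)
```

```text
shift [ 0.012  0.64  -1.946] turn [-0.003 -0.003 -0.005] | jaw 86.9
```

View pics/l_w.png

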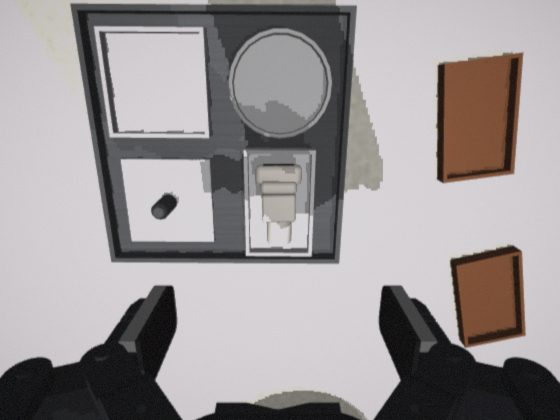

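Emit:
arm_command([
  [[0, 0.06, -0.2, 0, 0, 0, -1], [0, 0.13, -0.4, 0, 0, 0, -1], [0, 0.2, -0.6, 0, 0, 0, -1], [0, 0.26, -0.8, 0, 0, 0, -1], [0, 0.32, -1, 0, 0, 0, -1], [0, 0.45, -1, 0, 0, 0, -1], [0, 0.6, -1, 0, 0, 0, -1], [0, 0.64, -1, 0, 0, 0, -1], [0, 0.64, -1, 0, 0, 0, -1], [0, 0.64, -1, 0, 0, 0, -1]],
])

```text
time_s: 11.3
position: [0.4418, 0.0446, 0.1532]
eef_rot: [-78.4, 90.0, 8.5]
ft_force: [1.8, -0.1, -0.2]
width: 0.0855
```

Emit:
arm_command([
  [[0, 0, -0.2, 0, 0, 0, -1], [0, 0, -0.4, 0, 0, 0, -1], [0, 0, -0.6, 0, 0, 0, -1], [0, 0, -0.8, 0, 0, 0, -1], [0, 0, -0.95, 0, 0, 0, -1], [0, 0, -0.95, 0, 0, 0, -1], [0, 0, -0.95, 0, 0, 0, -1], [0, 0, -0.95, 0, 0, 0, -1], [0, 0, -0.95, 0, 0, 0, -1], [0, 0, -0.95, 0, 0, 0, -1]],
])

```text
time_s: 12.13
position: [0.4316, -0.144, 0.1532]
eef_rot: [8.4, 90.0, 95.5]
ft_force: [0.2, -1.2, 0.1]
width: 0.0855
```

Run:
```python
from h import *
w=eyes.camera("wrist"); cv2.imwrite("pics/m_w.png",w["color"][:,:,::-1])
to([.43,-.145,.008],87);print(proj(w,(.43,-.145,.024)), robot.sense()['joint_positions'])
```

```text
shift [ 0.726  0.007 -0.005] turn [0.002 0.001 0.   ] | jaw 87.1
[276.77771051 202.03130781] [ -2.53987912  19.1693259   18.26623622 121.40662907  -9.11122683
  40.68677163 108.76038789]
```

View pics/m_w.png

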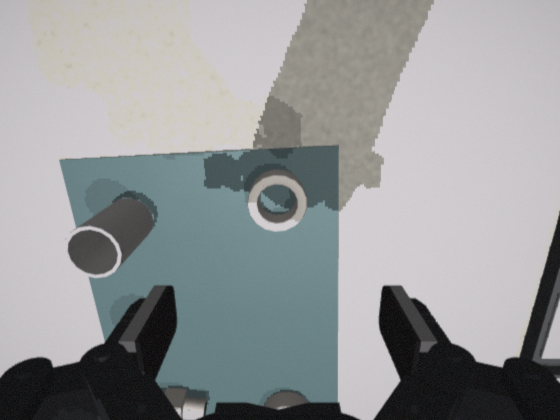

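Emit:
arm_command([
  [[0.18, 0, 0, 0, 0, 0, -1], [0.36, 0, 0, 0, 0, 0, -1], [0.54, 0, 0, 0, 0, 0, -1], [0.66, 0, 0, 0, 0, 0, -1], [0.73, 0, 0, 0, 0, 0, -1], [0.74, 0, 0, 0, 0, 0, -1], [0.74, 0, 0, 0, 0, 0, 1], [0.74, 0, 0, 0, 0, 0, 1], [0.74, 0, 0, 0, 0, 0, 1], [0.74, 0, 0, 0, 0, 0, 1]],
], force=30)

```text
time_s: 13.02
position: [0.4321, -0.1455, 0.0066]
eef_rot: [-96.2, 89.9, -9.3]
ft_force: [0.0, 0.8, 2.2]
width: 0.0462
```

Emit:
arm_command([
  [[0, 0, 0, 0, 0, 0, 1], [0, 0, 0, 0, 0, 0, 1], [0, 0, 0, 0, 0, 0, 1], [-0.1, 0, 0, 0, 0, 0, 1], [-0.25, 0, 0, 0, 0, 0, 1], [-0.4, 0, 0, 0, 0, 0, 1], [-0.55, 0, 0, 0, 0, 0, 1], [-0.7, 0, 0, 0, 0, 0, 1], [-0.7, 0, 0, 0, 0, 0, 1], [-0.7, 0, 0, 0, 0, 0, 1]],
])

```text
time_s: 13.85
position: [0.4325, -0.1455, 0.1474]
eef_rot: [-90.6, 89.7, -3.7]
ft_force: [-0.1, -0.1, -0.9]
width: 0.0457
```

Run:
```python
from h import *
w=eyes.camera("wrist"); cv2.imwrite("pics/n_w.png",w["color"][:,:,::-1])
to([.576,.1464,.145],87)
```

```text
shift [ 0.007 -0.644  1.495] turn [-0.003  0.     0.004] | jaw 86.9
```

View pics/n_w.png

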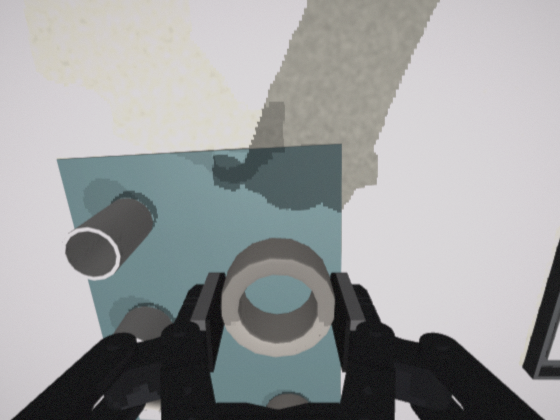

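Run:
```python
from h import *
w=eyes.camera("wrist"); crop(w,190,220,370,380,4,"pics/n2.png")
print(onz(w,(277.5,298),.165),robot.sense()['position'])
for z in(.16,.165,.17):print(z,np.linalg.norm(onz(w,(222,298),z)-onz(w,(334,298),z)))
```

```text
[ 0.42350287 -0.14556781  0.165     ] [ 0.43062595 -0.14509783  0.14520846]
0.16 0.045733834269620716
0.165 0.04393398614748482
0.17 0.042134138025348926
```

View pics/n2.png

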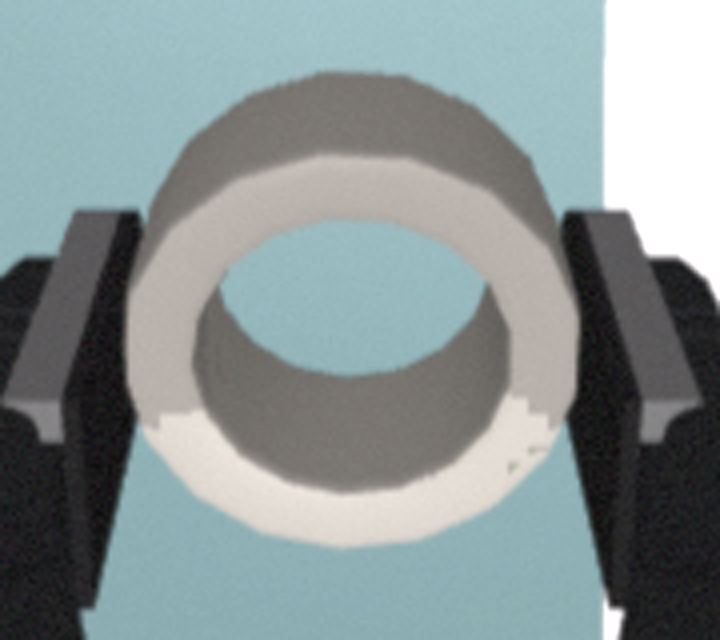

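Run:
```python
from h import *
s=eyes.camera("scene");q=proj(s,(.43,-.145,.15)).astype(int);print(q)
crop(s,q[0]-70,max(0,q[1]-70),q[0]+70,q[1]+40,5,"pics/o_s.png")
t=eyes.camera("top");q=proj(t,(.43,-.145,.15)).astype(int);print(q)
w=eyes.camera("wrist");print(onz(w,(278,307.8),.165),onz(w,(278,307.8),.155))
```

```text
[180 224]
[379 225]
[ 0.42572218 -0.14549387  0.165     ] [ 0.43235402 -0.14581183  0.155     ]
```

View pics/o_s.png

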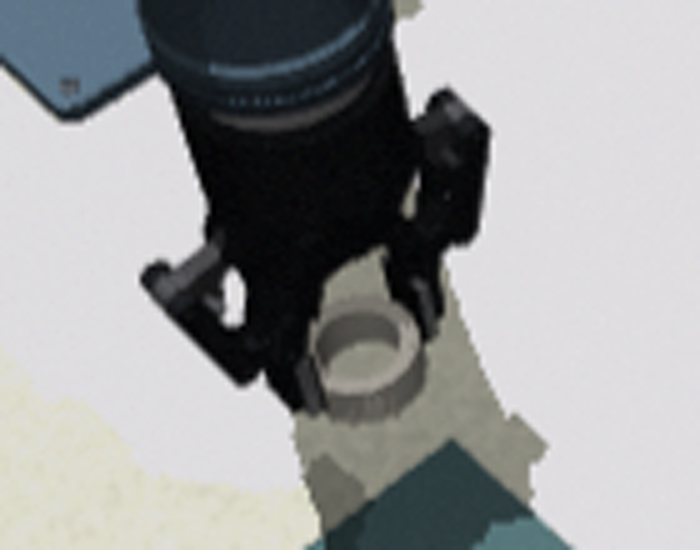

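Emit:
arm_command([
  [[0, -0.08, 0.2, 0, 0, 0, 1], [0, -0.17, 0.4, 0, 0, 0, 1], [0, -0.25, 0.6, 0, 0, 0, 1], [0, -0.33, 0.8, 0, 0, 0, 1], [0, -0.42, 1, 0, 0, 0, 1], [0, -0.55, 1, 0, 0, 0, 1], [0, -0.65, 1, 0, 0, 0, 1], [0, -0.65, 1, 0, 0, 0, 1], [0, -0.65, 1, 0, 0, 0, 1], [0, -0.65, 1, 0, 0, 0, 1]],
])

```text
time_s: 14.93
position: [0.5701, 0.0465, 0.1442]
eef_rot: [106.3, 89.8, -166.9]
ft_force: [0.1, 0.2, -0.1]
width: 0.0459
```

Run:
```python
from h import *
to([.577,.1468,.09],87)
```

```text
shift [ 0.27  -0.008  0.503] turn [-0.005 -0.002 -0.005] | jaw 86.9
```

Emit:
arm_command([
  [[0, 0, 0.15, 0, 0, 0, 1], [0, 0, 0.3, 0, 0, 0, 1], [0, 0, 0.45, 0, 0, 0, 1], [0.1, -0.01, 0.5, 0, 0, 0, 1], [0.2, -0.01, 0.5, 0, 0, 0, 1], [0.32, -0.01, 0.5, 0, 0, 0, 1], [0.32, -0.01, 0.5, 0, 0, 0, 1], [0.32, -0.01, 0.5, 0, 0, 0, 1], [0.32, -0.01, 0.5, 0, 0, 0, 1], [0.32, -0.01, 0.5, 0, 0, 0, 1]],
])

```text
time_s: 15.77
position: [0.5799, 0.1467, 0.0829]
eef_rot: [-70.1, 89.9, 16.7]
ft_force: [0.1, -0.8, -0.3]
width: 0.0461
```

Run:
```python
from h import *
w=eyes.camera("wrist"); cv2.imwrite("pics/p_w.png",w["color"][:,:,::-1])
to([.577,.1468,.013],87)
s=eyes.camera("scene");q=proj(s,(.577,.147,.08)).astype(int);print(q)
crop(s,q[0]-70,max(0,q[1]-50),q[0]+70,q[1]+50,5,"pics/p_s.png")
```

```text
shift [ 0.349  0.015 -0.001] turn [-0.005  0.002  0.004] | jaw 86.9
[333 205]
```

View pics/p_w.png

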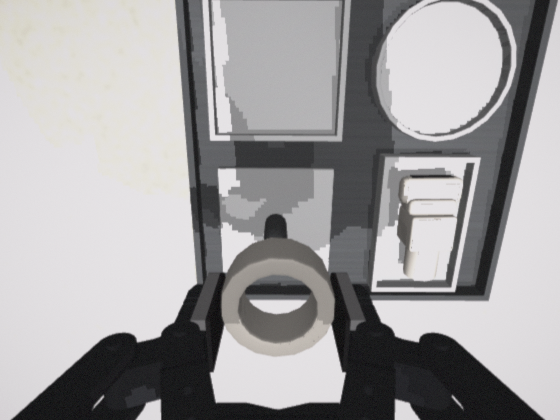

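View pics/p_s.png

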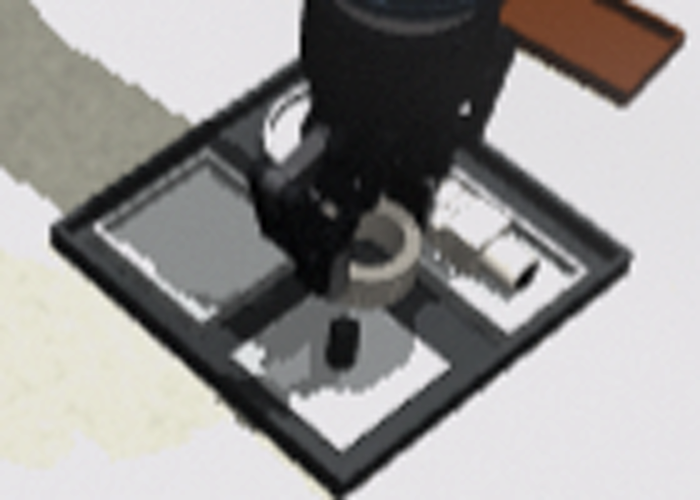

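Emit:
arm_command([
  [[0.08, 0.01, 0, 0, 0, 0, 1], [0.16, 0.01, 0, 0, 0, 0, 1], [0.22, 0.01, 0, 0, 0, 0, 1], [0.24, 0.01, 0, 0, 0, 0, 1], [0.26, 0.01, 0, 0, 0, 0, 1], [0.26, 0.01, 0, 0, 0, 0, 1], [0.26, 0.01, 0, 0, 0, 0, 1], [0.26, 0.01, 0, 0, 0, 0, 1], [0.26, 0.01, 0, 0, 0, 0, 1], [0.26, 0.01, 0, 0, 0, 0, 1]],
])

```text
time_s: 16.7
position: [0.5774, 0.1472, 0.0298]
eef_rot: [-67.1, 90.0, 19.8]
ft_force: [0.3, -0.3, 0.3]
width: 0.0458
```

Run:
```python
from h import *
w=eyes.camera("wrist"); cv2.imwrite("pics/q_w.png",w["color"][:,:,::-1])
to([.577,.1468,.013],87)
s=eyes.camera("scene");q=(333,205)
crop(s,q[0]-70,max(0,q[1]-50),q[0]+70,q[1]+50,5,"pics/q_s.png")
```

```text
shift [ 0.084  0.002 -0.002] turn [-0.003  0.     0.001] | jaw 86.9
```

View pics/q_w.png

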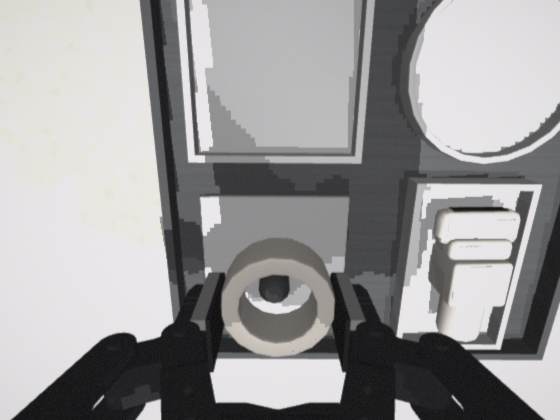

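View pics/q_s.png

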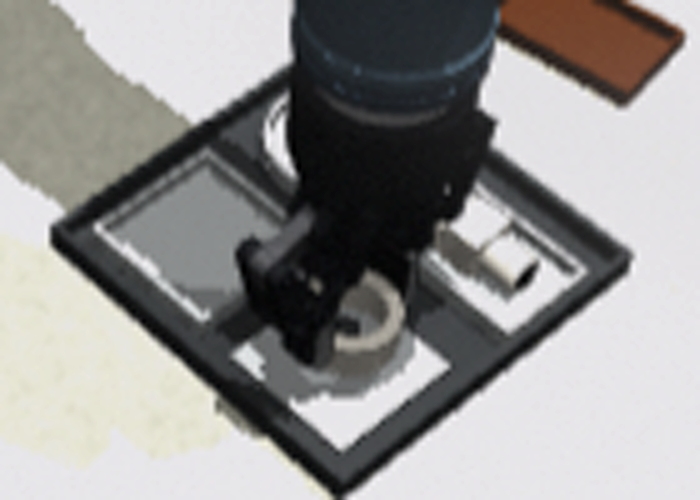

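Run:
```python
from h import *
w=eyes.camera("wrist"); print(onz(w,(274,289),.036), onz(w,(278,307.8),.040),onz(w,(278,307.8),.048), robot.sense()['position'])
```

```text
[0.57276737 0.14514453 0.036     ] [0.57955095 0.14649092 0.04      ] [0.57421752 0.14674802 0.048     ] [0.57715607 0.14715221 0.02952858]
```

Emit:
arm_command([
  [[0.03, 0.012, 0, 0, 0, 0, 1], [0.06, 0.012, 0, 0, 0, 0, 1], [0.085, 0.012, 0, 0, 0, 0, 1], [0.085, 0.012, 0, 0, 0, 0, 1], [0.085, 0.012, 0, 0, 0, 0, 1], [0.085, 0.012, 0, 0, 0, 0, -0.2], [0.085, 0.012, 0, 0, 0, 0, -0.4], [0.085, 0.012, 0, 0, 0, 0, -0.4], [0.085, 0.012, 0, 0, 0, 0, -0.4], [0.085, 0.012, 0, 0, 0, 0, -0.4]],
])

```text
time_s: 17.68
position: [0.5746, 0.1472, 0.0122]
eef_rot: [146.1, 90.0, -127.0]
ft_force: [-0.1, 0.1, 0.1]
width: 0.0597
```

Emit:
arm_command([
  [[-0.05, 0, 0, 0, 0, 0, -0.4], [-0.12, 0, 0, 0, 0, 0, -0.4], [-0.25, 0, 0, 0, 0, 0, -0.4], [-0.4, 0, 0, 0, 0, 0, -0.6], [-0.55, 0, 0, 0, 0, 0, -1], [-0.7, 0, 0, 0, 0, 0, -1], [-0.7, 0, 0, 0, 0, 0, -1], [-0.7, 0, 0, 0, 0, 0, -1], [-0.7, 0, 0, 0, 0, 0, -1], [-0.7, 0, 0, 0, 0, 0, -1]],
])

```text
time_s: 18.52
position: [0.5738, 0.1471, 0.1516]
eef_rot: [108.1, 89.9, -165.0]
ft_force: [0.4, 0.8, -0.3]
width: 0.0854
```

Run:
```python
from h import *
w=eyes.camera("wrist"); cv2.imwrite("pics/r_w.png",w["color"][:,:,::-1])
to([.555,-.276,.155],87)
```

```text
shift [-0.017 -0.021 -2.117] turn [-0.003 -0.002 -0.004] | jaw 86.9
```

View pics/r_w.png

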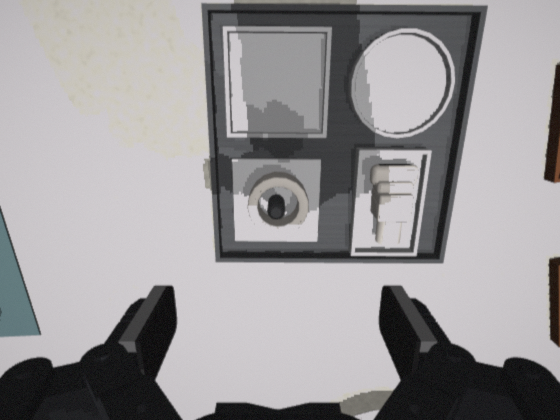

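Emit:
arm_command([
  [[0, 0, -0.2, 0, 0, 0, -1], [0, 0, -0.4, 0, 0, 0, -1], [0, 0, -0.6, 0, 0, 0, -1], [0, 0, -0.8, 0, 0, 0, -1], [0, 0, -1, 0, 0, 0, -1], [0, 0, -1, 0, 0, 0, -1], [0, 0, -1, 0, 0, 0, -1], [0, 0, -1, 0, 0, 0, -1], [0, 0, -1, 0, 0, 0, -1], [0, 0, -1, 0, 0, 0, -1]],
])

```text
time_s: 19.4
position: [0.5638, -0.0506, 0.1519]
eef_rot: [49.9, 89.9, 137.0]
ft_force: [0.8, -0.1, -0.5]
width: 0.0852
```

Emit:
arm_command([
  [[0, 0, -0.2, 0, 0, 0, -1], [0, 0, -0.4, 0, 0, 0, -1], [0, 0, -0.6, 0, 0, 0, -1], [0, 0, -0.8, 0, 0, 0, -1], [0, 0, -1, 0, 0, 0, -1], [0, 0, -1, 0, 0, 0, -1], [0, 0, -1, 0, 0, 0, -1], [0, 0, -1, 0, 0, 0, -1], [0, 0, -1, 0, 0, 0, -1], [0, 0, -1, 0, 0, 0, -1]],
])

```text
time_s: 20.23
position: [0.5537, -0.2498, 0.1522]
eef_rot: [0.1, 89.9, 87.2]
ft_force: [-0.3, 0.4, 1.2]
width: 0.0855
```

Run:
```python
from h import *
w=eyes.camera("wrist"); cv2.imwrite("pics/s_w.png",w["color"][:,:,::-1])
to([.555,-.2755,.12],87); print(proj(w,(.555,-.2755,.046)))
```

```text
shift [ 0.161 -0.013 -0.126] turn [ 0.002  0.002 -0.   ] | jaw 87.1
[243.14614927 216.74160866]
```

View pics/s_w.png

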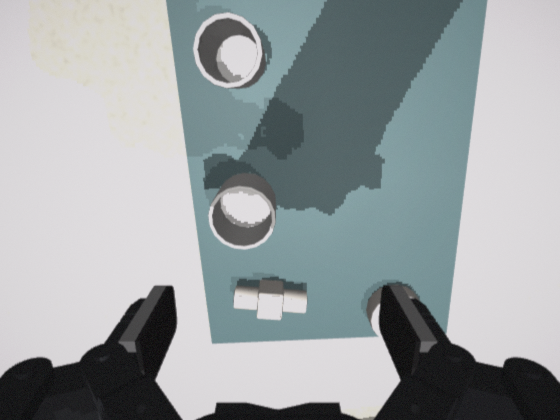

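Emit:
arm_command([
  [[0, -0.01, -0.07, 0, 0, 0, -1], [0, -0.01, -0.13, 0, 0, 0, -1], [0.05, -0.01, -0.13, 0, 0, 0, -1], [0.2, -0.01, -0.13, 0, 0, 0, -1], [0.35, -0.01, -0.13, 0, 0, 0, -1], [0.5, -0.01, -0.13, 0, 0, 0, -1], [0.6, -0.01, -0.13, 0, 0, 0, -1], [0.68, -0.01, -0.13, 0, 0, 0, -1], [0.68, -0.01, -0.13, 0, 0, 0, -1], [0.68, -0.01, -0.13, 0, 0, 0, -1]],
])

```text
time_s: 21.12
position: [0.5526, -0.2786, 0.0153]
eef_rot: [79.4, 89.9, 166.2]
ft_force: [1.3, 0.5, 0.2]
width: 0.0857
```

Emit:
arm_command([
  [[0, 0, 0, 0, 0, 0, 1], [0, 0, 0, 0, 0, 0, 1], [0, 0, 0, 0, 0, 0, 1], [0, 0, 0, 0, 0, 0, 1], [0, 0, 0, 0, 0, 0, 1], [-0.05, 0, 0, 0, 0, 0, 1], [-0.15, 0, 0, 0, 0, 0, 1], [-0.25, 0, 0, 0, 0, 0, 1], [-0.3, 0, 0, 0, 0, 0, 1], [-0.3, 0, 0, 0, 0, 0, 1]],
], force=30)

```text
time_s: 21.95
position: [0.5555, -0.2792, 0.0794]
eef_rot: [-110.0, 89.7, -23.1]
ft_force: [0.4, 0.3, -0.1]
width: 0.0496
```

Run:
```python
from h import *
w=eyes.camera("wrist"); cv2.imwrite("pics/t_w.png",w["color"][:,:,::-1])
to([.489,.243,.15],87)
```

```text
shift [-0.365  0.467  2.586] turn [-0.003 -0.002  0.005] | jaw 86.9
```

View pics/t_w.png

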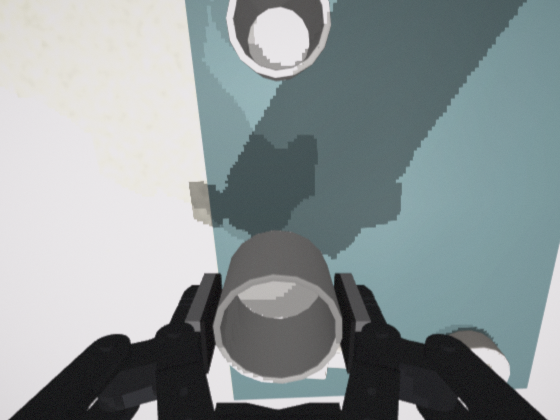

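Emit:
arm_command([
  [[-0.15, 0, 0, 0, 0, 0, 1], [-0.3, 0, 0.1, 0, 0, 0, 1], [-0.37, 0, 0.28, 0, 0, 0, 1], [-0.37, 0, 0.48, 0, 0, 0, 1], [-0.37, 0, 0.68, 0, 0, 0, 1], [-0.37, 0, 0.88, 0, 0, 0, 1], [-0.37, 0, 1, 0, 0, 0, 1], [-0.37, 0, 1, 0, 0, 0, 1], [-0.37, 0.05, 1, 0, 0, 0, 1], [-0.37, 0.1, 1, 0, 0, 0, 1]],
])

```text
time_s: 22.83
position: [0.5438, -0.0771, 0.1492]
eef_rot: [108.8, 89.9, -164.2]
ft_force: [-0.2, -0.6, -0.2]
width: 0.0492
```

Emit:
arm_command([
  [[0, 0.05, 0.2, 0, 0, 0, 1], [0, 0.1, 0.4, 0, 0, 0, 1], [0, 0.15, 0.6, 0, 0, 0, 1], [0, 0.2, 0.8, 0, 0, 0, 1], [0, 0.25, 1, 0, 0, 0, 1], [0, 0.3, 1, 0, 0, 0, 1], [0, 0.3, 1, 0, 0, 0, 1], [0, 0.3, 1, 0, 0, 0, 1], [0, 0.3, 1, 0, 0, 0, 1], [0, 0.3, 1, 0, 0, 0, 1]],
])

```text
time_s: 23.67
position: [0.496, 0.1237, 0.1501]
eef_rot: [-161.2, 90.0, -74.5]
ft_force: [0.5, -0.7, -0.3]
width: 0.0494
```

Run:
```python
from h import *
to([.489,.243,.09],87)
```

```text
shift [0.3   0.069 0.594] turn [-0.009 -0.001  0.   ] | jaw 86.7
```

Emit:
arm_command([
  [[0, 0.03, 0.2, 0, 0, 0, 1], [0, 0.06, 0.4, 0, 0, 0, 1], [0, 0.07, 0.59, 0, 0, 0, 1], [0.1, 0.07, 0.59, 0, 0, 0, 1], [0.2, 0.07, 0.59, 0, 0, 0, 1], [0.3, 0.07, 0.59, 0, 0, 0, 1], [0.3, 0.07, 0.59, 0, 0, 0, 1], [0.3, 0.07, 0.59, 0, 0, 0, 1], [0.3, 0.07, 0.59, 0, 0, 0, 1], [0.3, 0.07, 0.59, 0, 0, 0, 1]],
])

```text
time_s: 24.5
position: [0.489, 0.244, 0.0916]
eef_rot: [-58.7, 89.9, 28.1]
ft_force: [0.3, 0.7, -1.0]
width: 0.0489
```

Run:
```python
from h import *
w=eyes.camera("wrist"); cv2.imwrite("pics/u_w.png",w["color"][:,:,::-1])
to([.489,.243,.023],87)
s=eyes.camera("scene");q=proj(s,(.49,.243,.05)).astype(int);print(q)
crop(s,q[0]-70,max(0,q[1]-50),q[0]+70,q[1]+50,5,"pics/u_s.png")
```

```text
shift [ 0.343 -0.    -0.006] turn [-0.005  0.002  0.004] | jaw 86.9
[330 171]
```

View pics/u_w.png

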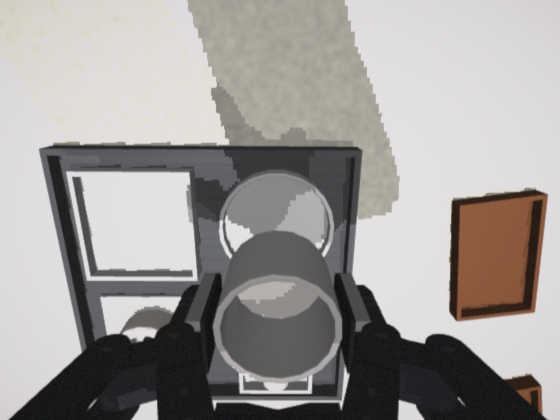

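View pics/u_s.png

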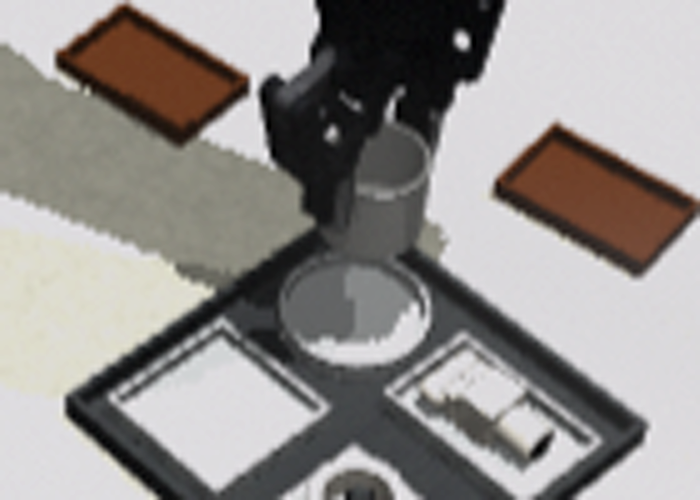

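Emit:
arm_command([
  [[0.08, 0, 0, 0, 0, 0, 1], [0.16, 0.005, 0, 0, 0, 0, 1], [0.24, 0.005, 0, 0, 0, 0, 1], [0.3, 0.005, 0, 0, 0, 0, 1], [0.34, 0.005, 0, 0, 0, 0, 1], [0.345, 0.005, 0, 0, 0, 0, 1], [0.345, 0.005, 0, 0, 0, 0, 1], [0.345, 0.005, 0, 0, 0, 0, -0.2], [0.345, 0.005, 0, 0, 0, 0, -0.4], [0.345, 0.005, 0, 0, 0, 0, -0.4]],
])

```text
time_s: 25.43
position: [0.4871, 0.2443, 0.0216]
eef_rot: [-62.4, 90.0, 24.5]
ft_force: [-0.0, -0.6, -0.1]
width: 0.0599
```

Emit:
arm_command([
  [[0, 0, 0, 0, 0, 0, -0.45], [0, 0, 0, 0, 0, 0, -0.45], [-0.05, 0, 0, 0, 0, 0, -0.45], [-0.15, 0, 0, 0, 0, 0, -0.45], [-0.3, 0, 0, 0, 0, 0, -0.45], [-0.45, 0, 0, 0, 0, 0, -0.6], [-0.6, 0, 0, 0, 0, 0, -1], [-0.7, 0, 0, 0, 0, 0, -1], [-0.7, 0, 0, 0, 0, 0, -1], [-0.7, 0, 0, 0, 0, 0, -1]],
])

```text
time_s: 26.27
position: [0.4875, 0.2446, 0.163]
eef_rot: [-50.8, 89.8, 36.1]
ft_force: [0.1, -0.5, -0.1]
width: 0.0853
```

Run:
```python
from h import *
w=eyes.camera("wrist"); cv2.imwrite("pics/v_w.png",w["color"][:,:,::-1])
to([.666,-.1475,.155],87)
```

```text
shift [ 0.033 -1.001 -1.907] turn [-0.003  0.001  0.001] | jaw 86.9
```

View pics/v_w.png

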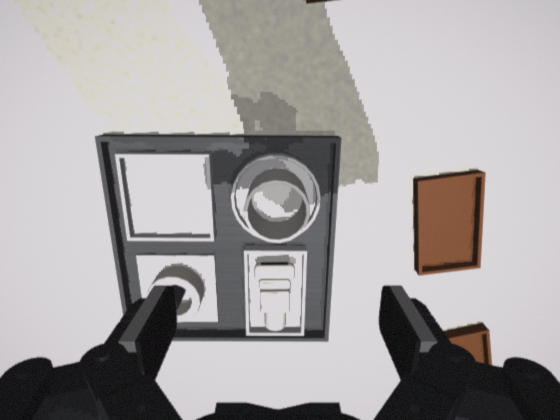

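Emit:
arm_command([
  [[0, -0.1, -0.18, 0, 0, 0, -1], [0, -0.2, -0.36, 0, 0, 0, -1], [0, -0.3, -0.54, 0, 0, 0, -1], [0, -0.4, -0.72, 0, 0, 0, -1], [0, -0.5, -0.9, 0, 0, 0, -1], [0, -0.6, -1, 0, 0, 0, -1], [0, -0.7, -1, 0, 0, 0, -1], [0, -0.85, -1, 0, 0, 0, -1], [0, -1, -1, 0, 0, 0, -1], [0, -1, -1, 0, 0, 0, -1]],
])

```text
time_s: 27.15
position: [0.6791, 0.0328, 0.1594]
eef_rot: [-127.1, 89.9, -40.2]
ft_force: [-0.8, 0.2, -0.5]
width: 0.0853
```

Emit:
arm_command([
  [[0, 0, -0.2, 0, 0, 0, -1], [0, 0, -0.4, 0, 0, 0, -1], [0, 0, -0.6, 0, 0, 0, -1], [0, 0, -0.8, 0, 0, 0, -1], [0, 0, -0.91, 0, 0, 0, -1], [0, 0, -0.91, 0, 0, 0, -1], [0, 0, -0.91, 0, 0, 0, -1], [0, 0, -0.91, 0, 0, 0, -1], [0, 0, -0.91, 0, 0, 0, -1], [0, 0, -0.91, 0, 0, 0, -1]],
])

```text
time_s: 27.98
position: [0.6659, -0.1458, 0.1608]
eef_rot: [35.1, 89.9, 122.1]
ft_force: [0.6, -0.2, 0.0]
width: 0.085
```

Run:
```python
from h import *
w=eyes.camera("wrist"); cv2.imwrite("pics/w_w.png",w["color"][:,:,::-1])
to([.666,-.1475,.026],87);print(proj(w,(.666,-.1475,.046)))
```

```text
shift [ 0.675 -0.001 -0.007] turn [ 0.001  0.001 -0.001] | jaw 87.0
[275.88127928 209.95696761]
```

View pics/w_w.png

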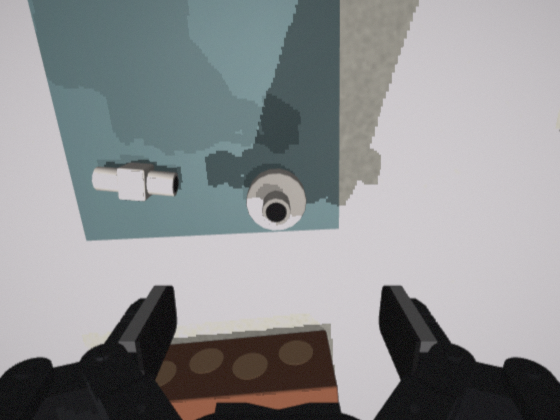

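Emit:
arm_command([
  [[0.1, 0, 0, 0, 0, 0, -0.5], [0.25, 0, 0, 0, 0, 0, -0.5], [0.4, 0, 0, 0, 0, 0, -0.5], [0.55, 0, 0, 0, 0, 0, -0.5], [0.64, 0, 0, 0, 0, 0, -0.5], [0.68, 0, 0, 0, 0, 0, -0.5], [0.68, 0, 0, 0, 0, 0, -0.5], [0.68, 0, 0, 0, 0, 0, 1], [0.68, 0, 0, 0, 0, 0, 1], [0.68, 0, 0, 0, 0, 0, 1]],
], force=40)

```text
time_s: 28.87
position: [0.6672, -0.1483, 0.0272]
eef_rot: [-96.4, 89.8, -9.5]
ft_force: [-0.3, -1.1, 0.1]
width: 0.0282
```

Emit:
arm_command([
  [[0, 0, 0, 0, 0, 0, 1], [0, 0, 0, 0, 0, 0, 1], [0, 0, 0, 0, 0, 0, 1], [0, 0, 0, 0, 0, 0, 1], [-0.1, 0, 0, 0, 0, 0, 1], [-0.25, 0, 0, 0, 0, 0, 1], [-0.4, 0, 0, 0, 0, 0, 1], [-0.55, 0, 0, 0, 0, 0, 1], [-0.6, 0, 0, 0, 0, 0, 1], [-0.6, 0, 0, 0, 0, 0, 1]],
])

```text
time_s: 29.7
position: [0.668, -0.1488, 0.149]
eef_rot: [-96.2, 89.6, -9.4]
ft_force: [0.4, -0.1, -0.6]
width: 0.0203
```

Run:
```python
from h import *
w=eyes.camera("wrist"); cv2.imwrite("pics/x_w.png",w["color"][:,:,::-1])
to([.484,.151,.145],87)
```

```text
shift [0.004 0.992 1.445] turn [-0.003 -0.     0.005] | jaw 86.9
```

View pics/x_w.png

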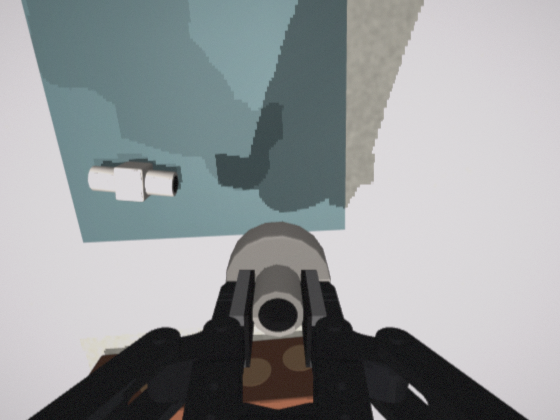

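Emit:
arm_command([
  [[0, 0.12, 0.16, 0, 0, 0, 1], [0, 0.24, 0.33, 0, 0, 0, 1], [0, 0.36, 0.5, 0, 0, 0, 1], [0, 0.48, 0.66, 0, 0, 0, 1], [0, 0.6, 0.82, 0, 0, 0, 1], [0, 0.72, 1, 0, 0, 0, 1], [0, 0.72, 1, 0, 0, 0, 1], [0, 0.72, 1, 0, 0, 0, 1], [0, 0.72, 1, 0, 0, 0, 1], [0, 0.72, 1, 0, 0, 0, 1]],
])

```text
time_s: 30.58
position: [0.5328, 0.0578, 0.1445]
eef_rot: [145.9, 89.9, -127.3]
ft_force: [0.4, -0.5, -0.5]
width: 0.0205
```

Run:
```python
from h import *
to([.484,.151,.09],87)
```

```text
shift [0.272 0.27  0.452] turn [-0.007 -0.002 -0.002] | jaw 86.8
```

Emit:
arm_command([
  [[0, 0.09, 0.15, 0, 0, 0, 1], [0, 0.18, 0.3, 0, 0, 0, 1], [0, 0.27, 0.45, 0, 0, 0, 1], [0.1, 0.27, 0.45, 0, 0, 0, 1], [0.2, 0.27, 0.45, 0, 0, 0, 1], [0.27, 0.27, 0.45, 0, 0, 0, 1], [0.27, 0.27, 0.45, 0, 0, 0, 1], [0.27, 0.27, 0.45, 0, 0, 0, 1], [0.27, 0.27, 0.45, 0, 0, 0, 1], [0.27, 0.27, 0.45, 0, 0, 0, 1]],
])

```text
time_s: 31.42
position: [0.4849, 0.1517, 0.0922]
eef_rot: [-72.2, 89.9, 14.6]
ft_force: [-0.2, 0.3, -0.6]
width: 0.0201
```

Run:
```python
from h import *
w=eyes.camera("wrist"); cv2.imwrite("pics/y_w.png",w["color"][:,:,::-1])
to([.484,.151,.032],87)
```

```text
shift [ 0.301  0.004 -0.005] turn [-0.005  0.001  0.003] | jaw 86.8
```

View pics/y_w.png

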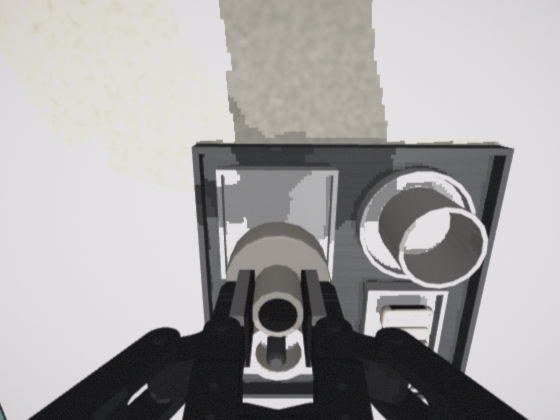

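Emit:
arm_command([
  [[0.08, 0, 0, 0, 0, 0, 1], [0.16, 0, 0, 0, 0, 0, 1], [0.22, 0, 0, 0, 0, 0, 1], [0.27, 0, 0, 0, 0, 0, 1], [0.3, 0, 0, 0, 0, 0, 1], [0.305, 0, 0, 0, 0, 0, 1], [0.305, 0, 0, 0, 0, 0, 1], [0.305, 0, 0, 0, 0, 0, 0.3], [0.305, 0, 0, 0, 0, 0, 0], [0.305, 0, 0, 0, 0, 0, 0]],
])

```text
time_s: 32.3
position: [0.4841, 0.1522, 0.0305]
eef_rot: [-71.0, 90.0, 15.9]
ft_force: [0.7, -0.6, -0.2]
width: 0.043
```

Emit:
arm_command([
  [[0, 0, 0, 0, 0, 0, 0], [0, 0, 0, 0, 0, 0, 0], [-0.05, 0, 0, 0, 0, 0, 0], [-0.15, 0, 0, 0, 0, 0, 0], [-0.3, 0, 0, 0, 0, 0, 0], [-0.5, 0, 0, 0, 0, 0, 0], [-0.7, 0, 0, 0, 0, 0, 0], [-0.9, 0.1, 0, 0, 0, 0, 0], [-0.9, 0.2, 0, 0, 0, 0, 0], [-0.9, 0.2, 0, 0, 0, 0, 0]],
])

```text
time_s: 33.13
position: [0.4419, 0.155, 0.2129]
eef_rot: [-24.3, 89.8, 62.7]
ft_force: [-0.5, -0.0, -1.3]
width: 0.0426
```

Run:
```python
from h import *
w=eyes.camera("wrist"); cv2.imwrite("pics/z_w.png",w["color"][:,:,::-1])
```

```text
(no output)
```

View pics/z_w.png

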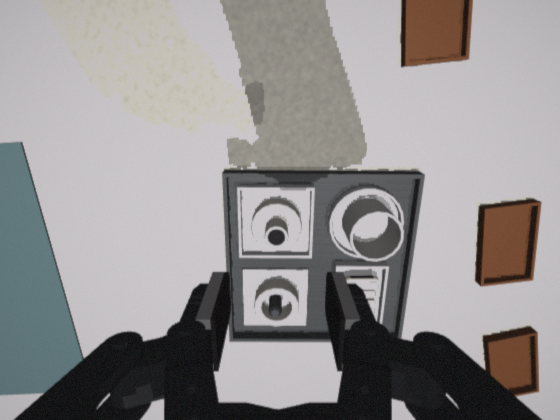

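Run:
```python
from h import *
w=eyes.camera("wrist"); crop(w,220,165,430,345,3.5,"pics/zz.png")
t=eyes.camera("top"); crop(t,180,125,445,260,3,"pics/zt.png")
```

```text
(no output)
```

View pics/zz.png

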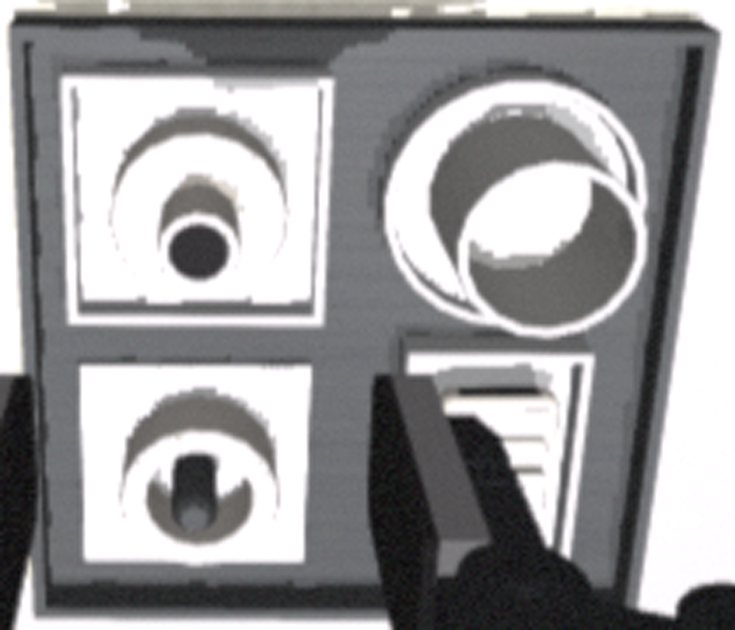

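View pics/zt.png

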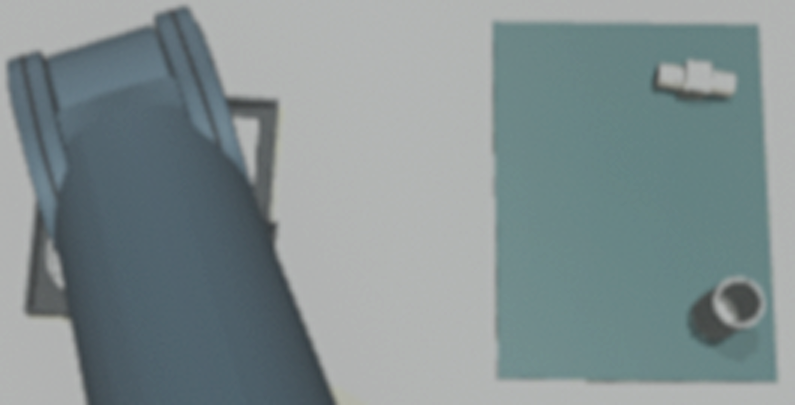

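Now I check the centres from this view numerically, including the mouthpiece from the earlier picture taken after its release.

Run:
```python
from h import *
w=eyes.camera("wrist");f=lambda p:(220+p[0]/3.5,165+p[1]/3.5)
for n,p,z in(("cup rim",(553,249),.052),("round",(516,203),.016),("spigot",(199,247),.051),("disc",(199,217),.027),("square",(199,203),.014),("collar",(200,490),.030),("post top",(196,510),.036),("plate",(196,464),.008)):print(n,onz(w,f(p),z).round(4))
t=eyes.camera("top");g=lambda p:(180+p[0]/3,125+p[1]/3)
print(onz(t,g((698,77)),.028),onz(t,g((739,302)),.07))
to([.47,.0,.22],87)
```

```text
cup rim [0.4884 0.2424 0.052 ]
round [0.4892 0.2415 0.016 ]
spigot [0.4834 0.1512 0.051 ]
disc [0.4843 0.1511 0.027 ]
square [0.4851 0.1511 0.014 ]
collar [0.57   0.1468 0.03  ]
post top [0.5728 0.1455 0.036 ]
plate [0.5749 0.1453 0.008 ]
[ 0.64301769 -0.26032225  0.028     ] [ 0.44504285 -0.27247742  0.07      ]
shift [-0.05  -0.171 -0.762] turn [-0.004 -0.001 -0.001] | jaw 86.9
```

Emit:
arm_command([
  [[0, 0.1, 0.2, 0, 0, 0, 0], [-0.05, 0.2, 0.4, 0, 0, 0, 0], [-0.05, 0.2, 0.45, 0, 0, 0, 0], [-0.05, 0.2, 0.45, 0, 0, 0, 0], [-0.05, 0.2, 0.45, 0, 0, 0, 0], [-0.05, 0.2, 0.45, 0, 0, 0, 0], [-0.05, 0.2, 0.45, 0, 0, 0, 0], [-0.05, 0.2, 0.45, 0, 0, 0, 0], [-0.05, 0.2, 0.45, 0, 0, 0, 0], [-0.05, 0.2, 0.45, 0, 0, 0, 0]],
])

```text
time_s: 34.22
position: [0.409, 0.2457, 0.2203]
eef_rot: [172.1, 90.0, -101.1]
ft_force: [-0.0, 0.5, 0.2]
width: 0.0425
```

Run:
```python
from h import *
w=eyes.camera("wrist"); q=proj(w,(.581,.238,.01)).astype(int);print(q)
crop(w,q[0]-60,q[1]-50,q[0]+60,q[1]+50,6,"pics/zm.png")
```

```text
[279 324]
```

View pics/zm.png

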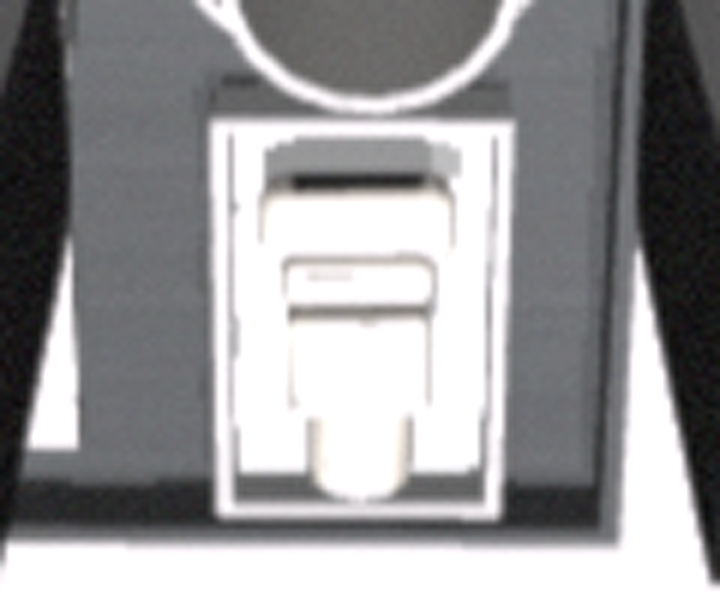

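Run:
```python
from h import *
w=eyes.camera("wrist");f=lambda p:(219+p[0]/6,274+p[1]/6)
print(onz(w,f((360,362)),.033),onz(w,f((360,310)),.016),robot.sense()['joint_vel'].round(2))
workorder.job_done()
```

```text
[0.57671641 0.23799272 0.033     ] [0.57796486 0.23801858 0.016     ] [-0.25 -0.1  -0.14 -0.15  0.   -0.11  0.03]
the job is handed in; nothing more can be done
```

All four parts are packed in the caddy, and the job was handed in at about 34 s of the 112 s allowed. The arm was lifted clear before hand-in and touches nothing.

| Part | Place | Last measured offset between centres | Limit |
|---|---|---|---|
| Mouthpiece | trough, lying lengthwise | 1 to 5 mm, depending on trough estimate | 15 mm |
| Cup | round well, upright | about 1 mm | 13 mm |
| Filter | square well, spigot up | about 2 mm | 16 mm |
| Collar | over the post, flat on the plate | 3 to 5 mm | 12 mm |

These come from the wrist camera after release. I judged tilts, and that each part lies flat, by eye only.

- **Left on the mat:** in the last top view the connector and beaker were upright and within about 1 mm of where that camera first placed them.
- **Camera disagreement:** the scene camera read about 8 mm farther in x than the top and wrist cameras, which agreed with each other. I used the top and wrist values.
- **Collar grip:** the gripper read 46 mm on the 48 mm collar. I checked the ring over the post before releasing it, and it went on with no contact force.

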